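# Fetch the paperweight from behind the ink bottles

## Robot

A 7-joint arm with a two-finger parallel gripper is mounted at the origin on the work surface. World frame = base frame: x ahead of the robot, y to its left, z up, the work surface at z = 0. Lengths are in m, angles in rad, forces in N, time in s.
With the tool pointing down it reaches from about 0.425 to 0.925 m from the base axis. Payload 6.8 kg.
Tool frame: the origin (TCP) lies where the fingers leave the gripper's body, on its centre line; the fingertips stand 73 mm ahead of it and the grasp point (between the pads) lies 54 mm ahead of it; z points along the fingers, y is the direction in which the jaws open and shut (so a half turn about z gives the same grasp; the last joint's range is limited). The gripper opens to 85 mm and grips with 20 to 120 N. Pads are 22 mm wide; open, the fingers measure 114 mm over their backs; the gripper's body (76 mm by 85 mm) begins 54 mm behind the grasp point. The pads swing forward as they close: fully open they stand 13 mm farther back than shut.
Start: joints at [-0.108, 0.477, 0.022, 1.555, -0.011, 1.109, -0.083], TCP at [0.675, 0, 0.304] pointing down, gripper open.
Joint ranges: [-2.96, 2.96], [-0.34, 2.1], [-1.41, 1.46], [0.24, 2.44], [-1.37, 4.51], [0.17, 1.92], [-2.96, 2.96]. Speed limits (rad/s): [2.39, 2.39, 3.14, 3.14, 3.14, 3.14, 3.14].

## Interface

Orientations are given as a rotation vector (axis times angle).
In Python, from bench import r gives the robot as it stands.
- The arm moves only by the shell command python3 -m handwheel 'ROWS' [FORCE]. ROWS is JSON, a list that holds one entry, the list of rows, each a list of 7 numbers: the shift along the world's x, y, z in m, then the turn, a rotation vector about the world's x, y, z in rad, then the finger opening in m, from 0 to 0.0854. A call has 1 to 10 rows; each row shifts and turns the commanded pose from where the row before left it; what a row does not reach is not made up. A row lasts 1/12 s, in which the tool goes at most 41.7 mm and 7.16 degrees, less where a joint would pass 70% of its speed; a pose out of reach is approached as far as the arm can. A call is refused whole if a number of a shift passes 0.0417 or a number of a turn 0.125, either way. A call with a gripper value outside its range is refused whole. The fingers move at their own pace and stop on an object; FORCE is the grip in N (left out, the last holds). Time passes only in rows, so rows that do not move let the fingers close. It gives the time, the measured TCP pose, the force and the opening at its end, in the units of the state.
- r.get_obs(): the state, without advancing time (a new reading comes with each control period).
- r.grab_frame(name): name is "scene" or "side" or "wrist"; returns (picture, depth): 480x640x3 uint8, red, green, blue; 480x640 float32, m along the optical axis (not along the pixel's ray), 0 where there is no reading.
- r.get_calibration(name): a dict with "vertical_fov" (degrees; the focal length in pixels is half the picture's height over the tangent of half this angle, whatever the lens; pixels are square), "cx", "cy" (the principal point, pixels), "R" (3x3) and "t" (3): a world point X has camera coordinates R X + t; the wrist camera has in their place "T_tool_cam" (4x4, takes a point from camera to tool coordinates, whose origin is the TCP and whose axes are the flange's). Camera axes: x right, y down, z forward; pixel columns grow to the right and rows downward; lengths in m; the calibration is good to about 2 mm. A picture is of the moment at which its call begins: read the wrist's pose just before it. get_calibration takes no time and is no camera call.
- r.hand_in(): hands the job in, once; it reports no verdict.
Trained networks look in the newest picture that a camera, given by its name, has taken for a name from the list of things; names that differ only in an ending like _2 or _b are one class to them, and where a whole thing is asked for, a point or a joint stands for the part that bears it (a point fixed in the world has none). Each returns a list of dicts, best first, with "p" (0 to 1); they miss things now and then, are a little off and sometimes report something else, mostly with a low value. They report only what shows in the picture. A call takes as long as a camera call.
- r.masks_of(label, camera): "pixels" (480x640 bool, what is visible of it) and "at" ([column, row] in pixels, amid what is visible of it).
The state is a dict: "clock": time; "joints": joint angles; "qvel": joint speeds; "tau": joint torques, N m; "tcp_pos": TCP position; "orientation": TCP orientation; "contact_force": force on the tool from outside, world axes, zero at the start; "moment": the same for the moment, N m; "grip_width": finger opening in m.
Only numpy, scipy, OpenCV 4.12 (cv2) and the standard library are available. Lean on these libraries where they do the work, as an engineer would, in place of code of your own. Each camera call takes 0.05 s, during which the arm holds its last target.

## Task

Clear the red-capped bottle, the blue jar and the green-lidded jar from the wooden tray and stand all three upright on the cork mat; then take the steel paperweight that lies behind them and lay it, knob up, inside the red-lined band of the writing sheet, lengthwise along the band; only then stand each container back upright on the very disc of the tray where it stood at the start. Set everything down rather than dropping it, tip nothing over, and leave the inkstone, the brush on its rest and the seal tin where they are.

Things in the scene. Friction and masses are not known exactly. Their poses are not given: they have to be found in the camera images.
- red_bottle: Loose ink bottle, about 0.22 kg: white body 58 mm in diameter to 58 mm height, shoulder to 67 mm, then red cap 38 mm in diameter from 67 to 96 mm (top). Origin: centre of the underside; grip the cap 82 mm above it. z up; its yaw does not matter. Starts upright on one of the tray's three discs (which one varies).
- blue_jar: Loose water jar, about 0.28 kg: blue cylinder 58 mm in diameter to 74 mm height, flat white lid 47 mm in diameter from 74 to 84 mm (top). Origin: centre of the underside; grip the blue body 62 mm above it. z up; its yaw does not matter. Starts upright on one of the tray's three discs (which one varies).
- green_jar: Loose amber jar, about 0.25 kg: cylinder 58 mm in diameter to 64 mm height, green lid 55 mm in diameter from 64 to 90 mm (top). Origin: centre of the underside; grip the lid 77 mm above it. z up; its yaw does not matter. Starts upright on one of the tray's three discs (which one varies).
- paperweight: Loose steel bar, 0.36 kg: 22 mm along x, 130 mm along y, 16 mm high, with a brass knob (12 mm wide, 8 mm high) on the middle of its top; ends alike. Origin: centre of the underside, z up. Starts on the tray floor behind the containers, along their row, 4 to 12 mm clear of them: fingers fit beside it only when they are gone. Grip across the 22 mm at the middle.
- tray: Fixed wooden tray. Origin on the desk; x to the back (away from the robot), y to the left. x -80 to 100 mm, y -130 to 130 mm; floor 6 mm, rim 10 mm above the desk. Three alike grey discs, 72 mm wide, flat, at x -30, y -80, 0, 80 mm: a container stands within 3 mm of each centre, 22 mm between neighbours (grip with one finger in front, one behind). Paperweight at x 20, y 0.
- side_mat: Fixed cork mat, the clearing area, 250 mm along x, 110 mm along y, 4 mm thick, left or right of the tray. Origin: centre of the underside. Room for the three containers in a row along x, 80 mm apart.
- sheet_board: Fixed writing board with a white sheet, its top 4 mm above the desk, on the other side of the tray from the cork mat. Origin: on the desk under the centre of the red-lined band, a rectangle 28 mm along x by 135 mm along y near the sheet's far end; x away from the robot, y along the band. The board reaches x -180 to 40 mm, y -80 to 80 mm.
- inkstone: Bystander: loose dark grey inkstone (a slab with a raised rim), 75 mm along x by 110 mm along y, 19 mm high, between robot and tray. Origin: centre of the underside. To be left alone.
- brush_rest: Bystander: loose white brush rest 30 mm along x by 170 mm along y with a bamboo brush lying on it along y (one piece, 245 mm long in all, 32 mm high), beyond the tray. Origin: centre of the rest's underside. To be left alone.
- seal_tin: Bystander: loose round orange tin with a yellow lid, 62 mm in diameter, 26 mm high, beyond the tray. Origin: centre of the underside. To be left alone.

How it is judged:
On the way, in this order (a step that is already met when the one before it is completed fails the run):
1. all three containers stand released and upright on the cork mat, the paperweight still in its place (within 25 mm) (x of red_bottle in the frame of side_mat between -0.115 and 0.115 m and y of red_bottle in the frame of side_mat between -0.045 and 0.045 m and z of red_bottle in the frame of side_mat between 0.001 and 0.007 m and angle between each of red_bottle, blue_jar, green_jar's own z axis and vertical below 0.1 rad and linear speed of each of red_bottle, blue_jar, green_jar below 0.03 m/s and contact force between each of red_bottle, blue_jar, green_jar and the fingers below 0.1 N and x of blue_jar in the frame of side_mat between -0.115 and 0.115 m and y of blue_jar in the frame of side_mat between -0.045 and 0.045 m and z of blue_jar in the frame of side_mat between 0.001 and 0.007 m and x of green_jar in the frame of side_mat between -0.115 and 0.115 m and y of green_jar in the frame of side_mat between -0.045 and 0.045 m and z of green_jar in the frame of side_mat between 0.001 and 0.007 m and distance of paperweight from where it was at the start of the episode below 0.025 m), for 0.2 s.
2. the paperweight lies released in the band of the sheet while the three containers stand on the cork mat (x of paperweight in the frame of sheet_board between -0.01 and 0.01 m and y of paperweight in the frame of sheet_board between -0.012 and 0.012 m and z of paperweight in the frame of sheet_board between 0.001 and 0.007 m and angle between the y axis of paperweight and the y axis of sheet_board, either way round below 0.13 rad and angle between each of paperweight, red_bottle, blue_jar, green_jar's own z axis and vertical below 0.1 rad and linear speed of each of paperweight, red_bottle, blue_jar, green_jar below 0.03 m/s and contact force between each of paperweight, red_bottle, blue_jar, green_jar and the fingers below 0.1 N and x of red_bottle in the frame of side_mat between -0.115 and 0.115 m and y of red_bottle in the frame of side_mat between -0.045 and 0.045 m and z of red_bottle in the frame of side_mat between 0.001 and 0.007 m and x of blue_jar in the frame of side_mat between -0.115 and 0.115 m and y of blue_jar in the frame of side_mat between -0.045 and 0.045 m and z of blue_jar in the frame of side_mat between 0.001 and 0.007 m and x of green_jar in the frame of side_mat between -0.115 and 0.115 m and y of green_jar in the frame of side_mat between -0.045 and 0.045 m and z of green_jar in the frame of side_mat between 0.001 and 0.007 m), for 0.2 s.
At the end, for the whole second after the job is handed in: Each container stands upright (tilt under 0.1 rad), released and at rest within 13 mm of where it stood at the start; the paperweight lies flat, knob up, released and at rest on the sheet, its centre within 10 mm across and 12 mm along of the band's centre, its length within 0.13 rad of the band's (x of paperweight in the frame of sheet_board between -0.01 and 0.01 m and y of paperweight in the frame of sheet_board between -0.012 and 0.012 m and z of paperweight in the frame of sheet_board between 0.001 and 0.007 m and angle between the y axis of paperweight and the y axis of sheet_board, either way round below 0.13 rad and angle between each of paperweight, red_bottle, blue_jar, green_jar's own z axis and vertical below 0.1 rad and linear speed of each of paperweight, red_bottle, blue_jar, green_jar below 0.03 m/s and contact force between each of paperweight, red_bottle, blue_jar, green_jar and the fingers below 0.1 N and distance of each of red_bottle, blue_jar, green_jar from where it was at the start of the episode below 0.013 m and angular speed of each of red_bottle, blue_jar, green_jar below 0.3 rad/s); the robot touches nothing.
It fails at once if a container or the paperweight is tipped over (more than 0.6 rad) (angle between any of red_bottle, blue_jar, green_jar, paperweight's own z axis and vertical above 0.6 rad).
It fails at once if a container or the paperweight is dropped (falls more than about 13 mm) or thrown ((linear speed of red_bottle above 0.5 m/s and contact force between red_bottle and the fingers below 0.1 N) or (linear speed of blue_jar above 0.5 m/s and contact force between blue_jar and the fingers below 0.1 N) or (linear speed of green_jar above 0.5 m/s and contact force between green_jar and the fingers below 0.1 N) or (linear speed of paperweight above 0.5 m/s and contact force between paperweight and the fingers below 0.1 N)).
It fails at once if the inkstone, the brush rest or the seal tin is pushed more than 20 mm (distance of any of inkstone, brush_rest, seal_tin from where it was at the start of the episode above 0.02 m).
It also fails if it takes over 144 s, if anything falls off the work surface, if the arm or the gripper's body presses on something with over 40 N, if the wrist force passes 120 N, or if a joint passes its speed limit or range.

## Working session

There is one attempt and no reset: what is moved stays moved. The work goes in short steps, Python scripts to look and compute and a shell command to move; the robot and the scene stay as the last step left them, time stands still between calls to the robot, and variables do not carry over. Pictures are saved under pics/ and viewed, and the job is handed in when it is done.

```bash
ls; mkdir -p pics; cat > h.py <<'E'
import numpy as np, cv2
from bench import r
def snap(cam,name):
    im,d=r.grab_frame(cam); cv2.imwrite('pics/'+name+'.png',im[:,:,::-1]); return im,d
def K(cam):
    c=r.get_calibration(cam); f=240/np.tan(np.radians(c['vertical_fov'])/2); return c,f
def world(cam,d,us,vs,obs=None):
    c,f=K(cam); z=d[vs,us]; P=np.stack([(us-c['cx'])/f*z,(vs-c['cy'])/f*z,z],-1)
    if 'T_tool_cam' in c:
        T=np.array(c['T_tool_cam']); P=P@T[:3,:3].T+T[:3,3]
        R=cv2.Rodrigues(np.array(obs['orientation'],float))[0]; return P@R.T+np.array(obs['tcp_pos'])
    return (P-np.array(c['t']))@np.array(c['R'])
def pts(cam,d,m,obs=None):
    m=m&(d>0); vs,us=np.nonzero(m); return world(cam,d,us,vs,obs)
E
python3 - <<'E'
from h import *
o=r.get_obs(); print(o)
for c in ['scene','side','wrist']:
    im,d=snap(c,'a_'+c); print(c,r.get_calibration(c))
E
```

```text
pics
{'clock': 0.0, 'joints': array([-0.1080719 ,  0.4778343 ,  0.02234646,  1.55644511, -0.01147823,
        1.10929737, -0.0830904 ]), 'qvel': array([ 0.00246837, -0.00130351, -0.00040106, -0.00124272, -0.00096569,
        0.0008971 , -0.00144094]), 'tau': array([-5.45967814e-04, -5.96443820e+01,  1.60769675e+00, -2.81194621e+01,
        1.24063640e-02,  9.39900521e-03,  2.20753498e-05]), 'tcp_pos': array([ 6.74544330e-01, -3.25850119e-05,  3.02905479e-01]), 'orientation': array([-2.22058968, -2.22060499,  0.0022321 ]), 'contact_force': array([0.4202778 , 0.29548682, 0.38551144]), 'moment': array([-0.01216088,  0.00590861,  0.06879458]), 'grip_width': 0.08576650069047109}
scene {'vertical_fov': 55.166359735550756, 'cx': 318.96719509624495, 'cy': 248.4323524833787, 'R': array([[ 0.28126434,  0.95962372, -0.00356194],
       [ 0.81117646, -0.23973456, -0.53340424],
       [-0.51272128,  0.14713823, -0.84585296]]), 't': array([-0.14516116, -0.46384638,  1.22423078])}
side {'vertical_fov': 50.72562960934129, 'cx': 322.4223549896779, 'cy': 247.59707872545485, 'R': array([[-0.77235659, -0.6351042 , -0.01038993],
       [-0.4249637 ,  0.52882154, -0.73467927],
       [ 0.47209231, -0.56301904, -0.67833503]]), 't': array([0.4524431 , 0.2698316 , 0.57798242])}
wrist {'vertical_fov': 64.82635917468342, 'cx': 323.12572212982485, 'cy': 242.23074263348917, 'T_tool_cam': array([[-1.97314342e-04, -9.54688490e-01, -2.97606867e-01,
         7.51374420e-02],
       [ 9.99999959e-01, -2.49822998e-04,  1.38400057e-04,
         3.62483495e-04],
       [-2.06477981e-04, -2.97606828e-01,  9.54688501e-01,
        -7.02549330e-02],
       [ 0.00000000e+00,  0.00000000e+00,  0.00000000e+00,
         1.00000000e+00]])}
```

View pics/a_scene.png

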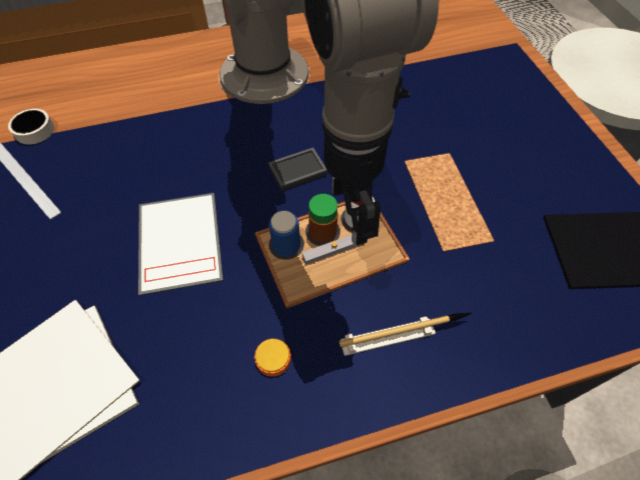

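View pics/a_side.png

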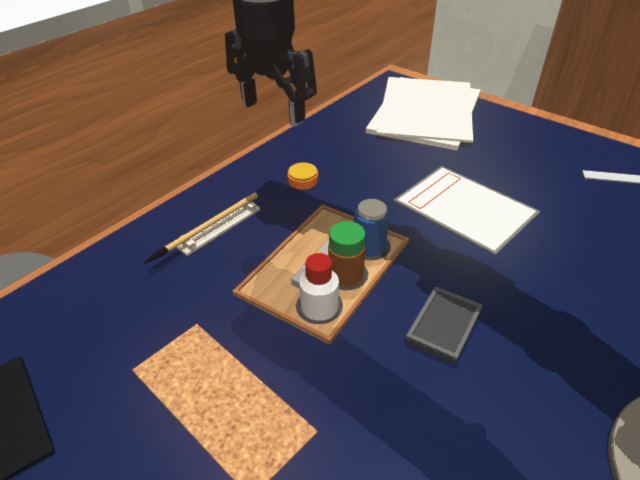

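View pics/a_wrist.png

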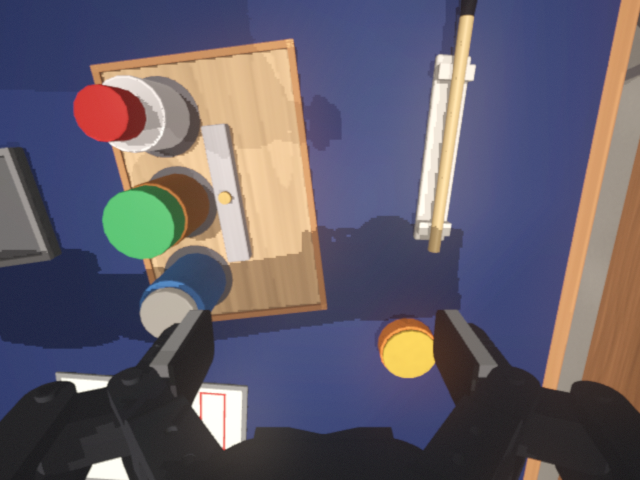

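The scene picture shows the tray at (330,250), the cork mat at (448,200) on the +y side, and the board at (180,240) with its band at (180,270). The side view shows red at (319,285), green at (347,255) and blue at (371,228). The inkstone is in front of the tray, and the brush and tin are behind it. Next I measure poses.

```bash
python3 - <<'E'
from h import *
fr={}
for c in ['scene','side','wrist']:
    fr[c]=r.grab_frame(c)
    o=r.get_obs()
    for n in ['red_bottle','blue_jar','green_jar','paperweight','tray','side_mat','sheet_board','inkstone','brush_rest','seal_tin']:
        L=r.masks_of(n,c)
        if not L: print(c,n,'none'); continue
        m=L[0]['pixels']; 
        P=pts(c,fr[c][1],m,o)
        if len(P)<20: print(c,n,'few');continue
        lo,hi=np.percentile(P,[3,97],axis=0)
        # top layer
        zt=np.percentile(P[:,2],97); T=P[P[:,2]>zt-.006]
        box=cv2.minAreaRect((T[:,:2]*1000).astype(np.float32))
        print(c,n,'p%.2f n%d'%(L[0]['p'],len(P)),'at',np.round(L[0]['at']),'z',np.round([lo[2],hi[2]],3),'top ctr',np.round(box[0],1),np.round(box[1],1),round(box[2],1), 'clock',round(o['clock'],2))
        np.save(f'm_{c}_{n}.npy',P)
E
```

```text
scene red_bottle p0.57 n118 at [348. 216.] z [0.01  0.083] top ctr [624.5  31.8] [ 11.9 198. ] 67.0 clock 0.2
scene blue_jar p0.81 n1165 at [284. 232.] z [0.013 0.092] top ctr [544.3 -77.9] [44.7 46.5] 75.9 clock 0.2
scene green_jar p0.72 n1252 at [324. 221.] z [0.013 0.099] top ctr [533.8   1.5] [53.8 53.7] 66.6 clock 0.2
scene paperweight p0.67 n675 at [330. 248.] z [0.009 0.03 ] top ctr [639.7  14.3] [144.8  99.5] 17.5 clock 0.2
scene tray p0.94 n6138 at [326. 261.] z [0.004 0.012] top ctr [604.7  10.4] [248. 261.] 6.8 clock 0.2
scene side_mat p0.73 n4655 at [447. 200.] z [0.002 0.007] top ctr [523.4 282.8] [112.1 253.6] 86.8 clock 0.2
scene sheet_board p0.83 n7100 at [177. 242.] z [0.002 0.007] top ctr [ 469.8 -286.1] [162.  222.8] 85.2 clock 0.2
scene inkstone p0.62 n1533 at [299. 170.] z [0.004 0.022] top ctr [357.1  -5. ] [ 81.5 110.3] 8.1 clock 0.2
scene brush_rest p0.82 n1845 at [396. 335.] z [0.004 0.033] top ctr [786.1  77.8] [238.6  11.5] 87.3 clock 0.2
scene seal_tin none
side red_bottle p0.86 n2171 at [319. 290.] z [0.011 0.102] top ctr [521.   86.7] [35.6 36.4] 73.5 cl
[... 1203 characters left out ...]
.8 53.5] 71.3 clock 1.3
wrist paperweight p0.57 n3726 at [225. 189.] z [0.008 0.029] top ctr [583.9  11.4] [ 20.6 127.2] 6.3 clock 1.3
wrist tray p0.86 n31501 at [252. 164.] z [0.005 0.011] top ctr [574.2   5.9] [180.2 260.9] 6.7 clock 1.3
wrist side_mat none
wrist sheet_board p0.68 n4142 at [211. 409.] z [0.002 0.006] top ctr [ 533.2 -193.7] [459.9 211.6] 40.9 clock 1.3
wrist inkstone p0.56 n4987 at [ 20. 217.] z [0.003 0.02 ] top ctr [369.1  -3.2] [ 55.4 110.3] 8.2 clock 1.3
wrist brush_rest p0.73 n7193 at [442. 134.] z [0.004 0.032] top ctr [786.2  64.1] [212.5  11.8] 87.3 clock 1.3
wrist seal_tin p0.85 n2671 at [405. 348.] z [0.005 0.028] top ctr [ 764.4 -158.4] [53.9 58.8] 4.3 clock 1.3
```

Positions agree across the cameras to about 2–3 mm. The tray yaw is about +6.7°, the mat −3.2° and the board −4.7°. I'll go for the red bottle first, at about (0.523, 0.084).

```bash
python3 -m handwheel '[[[-0.025,0.014,-0.012,0,0,0,0.085],[-0.025,0.014,-0.012,0,0,0,0.085],[-0.025,0.014,-0.012,0,0,0,0.085],[-0.025,0.014,-0.012,0,0,0,0.085],[-0.025,0.014,-0.012,0,0,0,0.085],[-0.025,0.014,-0.012,0,0,0,0.085],[-0.002,0,0,0,0,0,0.085],[0,0,0,0,0,0,0.085],[0,0,0,0,0,0,0.085]]]' 40
python3 - <<'E'
from h import *
o=r.get_obs(); im,d=snap('wrist','b_wrist')
for n in ['red_bottle','green_jar','blue_jar','tray','side_mat','paperweight']:
    L=r.masks_of(n,'wrist')
    if not L: print(n,'none'); continue
    P=pts('wrist',d,L[0]['pixels'],o); zt=np.percentile(P[:,2],97); T=P[P[:,2]>zt-.006]
    b=cv2.minAreaRect((T[:,:2]*1000).astype(np.float32)); print(n,L[0]['p'],zt,b)
print(r.get_obs()['contact_force'])
E
```

```text
clock: 2.55
tcp_pos: [0.5238, 0.0838, 0.2325]
orientation: [2.221, 2.221, 0.002]
contact_force: [0.2, 0.3, 0.2]
grip_width: 0.0849
red_bottle 0.69 0.10320510792328676 ((523.3228149414062, 82.80207824707031), (37.267269134521484, 37.18023681640625), 19.803518295288086)
green_jar 0.6 0.09724281739668586 ((534.2952880859375, 2.4300804138183594), (55.033058166503906, 53.79719161987305), 89.63790130615234)
blue_jar 0.82 0.08043499869733367 ((532.2797241210938, 17.891624450683594), (41.31243133544922, 153.33255004882812), 7.1665940284729)
tray 0.66 0.011010592850407867 ((574.320556640625, 6.1200714111328125), (180.77005004882812, 260.36529541015625), 6.656900405883789)
side_mat 0.93 0.005697186334527185 ((522.9257202148438, 234.21585083007812), (20.15410804748535, 248.18368530273438), 88.47472381591797)
paperweight 0.81 0.029819289898844425 ((582.7666015625, 12.002628326416016), (19.196857452392578, 124.16783142089844), 6.32345724105835)
[-0.37662729 -0.83793024  0.73510048]
```

View pics/b_wrist.png

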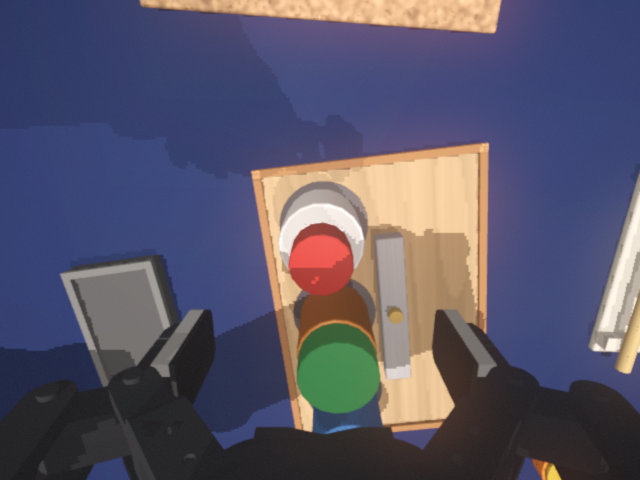

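The red cap is centred at (321,258) and measured within 1 mm of the TCP axis. Descending and gripping.

```bash
python3 -m handwheel '[[[0,0,-0.025,0,0,0,0.085],[0,0,-0.025,0,0,0,0.085],[0,0,-0.022,0,0,0,0.085],[0,0,-0.02,0,0,0,0.085],[0,0,0,0,0,0,0.085],[0,0,0,0,0,0,0.02],[0,0,0,0,0,0,0.02],[0,0,0,0,0,0,0.02],[0,0,0,0,0,0,0.02],[0,0,0,0,0,0,0.02]]]' 40
python3 -m handwheel '[[[0,0,0,0,0,0,0.02],[0,0,0,0,0,0,0.02],[0,0,0,0,0,0,0.02]]]'
```

```text
clock: 3.73
tcp_pos: [0.523, 0.0842, 0.1417]
orientation: [-2.221, -2.221, -0.001]
contact_force: [-5.5, -0.7, 11.3]
grip_width: 0.0382
clock: 3.98
tcp_pos: [0.5229, 0.0842, 0.1417]
orientation: [2.222, 2.221, 0.001]
contact_force: [-5.6, 0.4, 11.7]
grip_width: 0.0379
```

```bash
python3 -m handwheel '[[[0,0,0.005,0,0,0,0.02],[0,0,0.015,0,0,0,0.02],[0,0,0.02,0,0,0,0.02],[0,0,0.02,0,0,0,0.02],[0,0,0.01,0,0,0,0.02],[0,0,0,0,0,0,0.02]]]'
python3 -m handwheel '[[[0.005,0.01,0,0,0,0,0.02],[0.01,0.025,0,0,0,0,0.02],[0.01,0.025,0,0,0,0,0.02],[0.01,0.025,0,0,0,0,0.02],[0.01,0.025,0,0,0,0,0.02],[0.01,0.025,0,0,0,0,0.02],[0.01,0.025,0,0,0,0,0.02],[0.01,0.025,0,0,0,0,0.02],[0.01,0.022,0,0,0,0,0.02],[0.006,0.011,0,0,0,0,0.02]]]'
python3 -m handwheel '[[[0,0,0,0,0,0,0.02],[0,0,0,0,0,0,0.02]]]'
python3 - <<'E'
from h import *
o=r.get_obs(); snap('wrist','c_wrist');
im,d=snap('side','c_side')
for n in ['red_bottle','side_mat']:
    L=r.masks_of(n,'side')
    P=pts('side',d,L[0]['pixels'],o); lo=np.percentile(P,3,axis=0);zt=np.percentile(P[:,2],97); T=P[P[:,2]>zt-.006]
    b=cv2.minAreaRect((T[:,:2]*1000).astype(np.float32)); print(n,L[0]['p'],zt,lo,b)
E
```

```text
clock: 4.48
tcp_pos: [0.5244, 0.0843, 0.2126]
orientation: [2.22, 2.219, 0.007]
contact_force: [0.6, -0.0, -3.8]
grip_width: 0.0371
clock: 5.32
tcp_pos: [0.6133, 0.3069, 0.2076]
orientation: [-2.215, -2.224, 0.001]
contact_force: [-0.1, 0.5, -3.0]
grip_width: 0.0373
clock: 5.48
tcp_pos: [0.6131, 0.303, 0.2077]
orientation: [-2.219, -2.223, 0.004]
contact_force: [-0.1, 0.2, -3.0]
grip_width: 0.037
red_bottle 0.74 0.16620756249614874 [0.58316152 0.28073867 0.07494318] ((610.9843139648438, 312.7506408691406), (22.86536407470703, 32.2548942565918), 48.46988296508789)
side_mat 0.9 0.0048044403228822575 [0.40601439 0.23646613 0.00093582] ((523.9686279296875, 287.0533752441406), (110.97942352294922, 250.10079956054688), 86.24602508544922)
```

View pics/c_side.png

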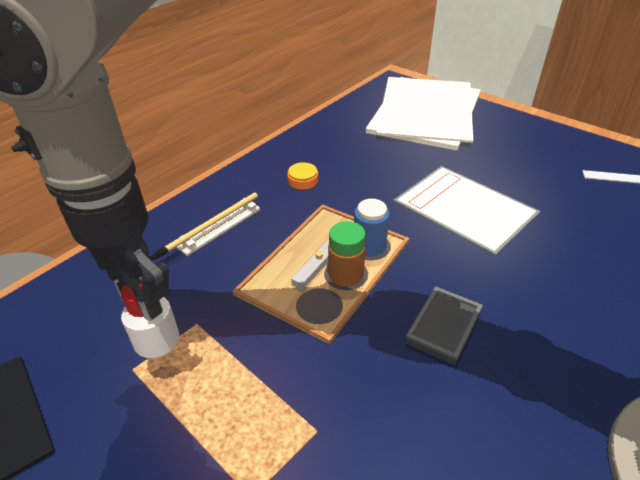

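The red bottle is held upright above the far end of the mat. Lowering in steps and watching the force.

```bash
python3 -m handwheel '[[[0,0,-0.015,0,0,0,0.02],[0,0,-0.02,0,0,0,0.02],[0,0,-0.015,0,0,0,0.02],[0,0,-0.008,0,0,0,0.02],[0,0,-0.004,0,0,0,0.02],[0,0,-0.003,0,0,0,0.02],[0,0,0,0,0,0,0.02],[0,0,0,0,0,0,0.02]]]'
```

```text
clock: 6.35
tcp_pos: [0.6145, 0.3021, 0.1458]
orientation: [2.221, 2.221, 0.002]
contact_force: [0.6, -0.2, -3.3]
grip_width: 0.0372
```

```bash
python3 -m handwheel '[[[0,0,-0.002,0,0,0,0.02],[0,0,-0.002,0,0,0,0.02],[0,0,-0.001,0,0,0,0.02],[0,0,0,0,0,0,0.02],[0,0,0,0,0,0,0.02]]]'
```

```text
clock: 6.77
tcp_pos: [0.6143, 0.3022, 0.1407]
orientation: [2.221, 2.221, 0.002]
contact_force: [-2.4, -1.1, 4.4]
grip_width: 0.0372
```

Contact is made (+4.4 N, against −3.3 N hanging). Releasing, then retreating.

```bash
python3 -m handwheel '[[[0,0,0,0,0,0,0.05],[0,0,0,0,0,0,0.07],[0,0,0,0,0,0,0.085],[0,0,0,0,0,0,0.085],[0,0,0,0,0,0,0.085],[0,0,0.02,0,0,0,0.085],[0,0,0.035,0,0,0,0.085],[0,0,0.035,0,0,0,0.085]]]'
python3 -m handwheel '[[[-0.008,-0.03,0,0,0,0,0.085],[-0.008,-0.03,0,0,0,0,0.085],[-0.008,-0.03,0,0,0,0,0.085],[-0.008,-0.03,0,0,0,0,0.085],[-0.008,-0.03,0,0,0,0,0.085],[-0.008,-0.03,0,0,0,0,0.085],[-0.008,-0.03,0,0,0,0,0.085],[-0.008,-0.03,0,0,0,0,0.085],[-0.008,-0.03,0,0,0,0,0.085],[-0.008,-0.03,0,0,0,0,0.085]]]'
python3 -m handwheel '[[[0,0,0,0,0,0,0.085],[0,0,0,0,0,0,0.085]]]'
python3 - <<'E'
from h import *
o=r.get_obs(); 
for c in ['wrist','side']:
  im,d=snap(c,'d_'+c)
  for n in ['red_bottle','green_jar']:
    for L in r.masks_of(n,c)[:1]:
      P=pts(c,d,L['pixels'],o); lo=np.percentile(P,3,axis=0);zt=np.percentile(P[:,2],97); T=P[P[:,2]>zt-.006]
      b=cv2.minAreaRect((T[:,:2]*1000).astype(np.float32)); print(c,n,L['p'],zt,lo,b)
E
```

```text
clock: 7.43
tcp_pos: [0.6132, 0.3015, 0.2294]
orientation: [-2.221, -2.221, 0.005]
contact_force: [0.8, 0.4, 0.7]
grip_width: 0.0851
clock: 8.27
tcp_pos: [0.5335, 0.0006, 0.2301]
orientation: [2.221, 2.221, 0.001]
contact_force: [0.9, 0.1, -0.4]
grip_width: 0.0849
clock: 8.43
tcp_pos: [0.5336, -0.0002, 0.2301]
orientation: [2.226, 2.216, -0.0]
contact_force: [0.0, 0.3, -0.5]
grip_width: 0.0848
wrist red_bottle 0.33 0.09739761138555074 [ 0.51052841 -0.02034932  0.02499258] ((534.4979858398438, 2.300762176513672), (53.791664123535156, 54.13275909423828), 33.729984283447266)
wrist green_jar 0.87 0.09739678746148925 [ 0.51075237 -0.02031607  0.02407728] ((534.4415283203125, 2.2633399963378906), (53.92508316040039, 54.13274383544922), 33.73025894165039)
side red_bottle 0.67 0.09961690338713013 [0.58466163 0.28142769 0.00833249] ((612.443359375, 303.4589538574219), (36.50031280517578, 37.299522399902344), 65.82120513916016)
side green_jar 0.62 0.09589079629494575 [ 0.50466125 -0.01368382  0.01028753] ((532.2352294921875, 5.456108093261719), (53.71627426147461, 53.84832000732422), 55.16147232055664)
```

View pics/d_side.png

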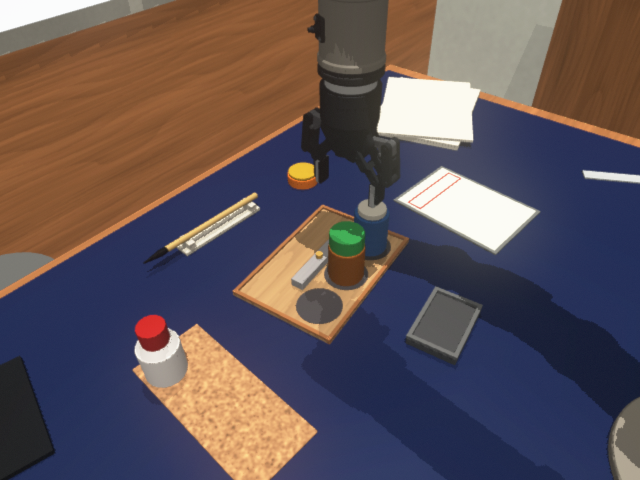

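The red bottle stands on the mat at (160,355) in the picture. Green is measured at (0.534, 0.003), so I adjust +2 mm in y and grip it.

```bash
python3 -m handwheel '[[[0,0.002,-0.025,0,0,0,0.085],[0,0,-0.025,0,0,0,0.085],[0,0,-0.025,0,0,0,0.085],[0,0,-0.018,0,0,0,0.085],[0,0,0,0,0,0,0.085],[0,0,0,0,0,0,0.04],[0,0,0,0,0,0,0.04],[0,0,0,0,0,0,0.04],[0,0,0,0,0,0,0.04],[0,0,0,0,0,0,0.04]]]' 40
python3 -m handwheel '[[[0,0,0,0,0,0,0.04],[0,0,0,0,0,0,0.04]]]'
```

```text
clock: 9.57
tcp_pos: [0.534, 0.0043, 0.1387]
orientation: [2.221, 2.221, 0.001]
contact_force: [-4.5, 0.4, 5.5]
grip_width: 0.0541
clock: 9.73
tcp_pos: [0.534, 0.0043, 0.1387]
orientation: [2.221, 2.221, 0.001]
contact_force: [-3.2, 0.4, 6.5]
grip_width: 0.0541
```

```bash
python3 -m handwheel '[[[0,0,0.005,0,0,0,0.04],[0,0,0.015,0,0,0,0.04],[0,0,0.02,0,0,0,0.04],[0,0,0.02,0,0,0,0.04],[0,0,0.01,0,0,0,0.04],[0,0,0,0,0,0,0.04]]]'
python3 -m handwheel '[[[-0.003,0.01,0,0,0,0,0.04],[-0.008,0.025,0,0,0,0,0.04],[-0.01,0.03,0,0,0,0,0.04],[-0.01,0.03,0,0,0,0,0.04],[-0.01,0.03,0,0,0,0,0.04],[-0.01,0.03,0,0,0,0,0.04],[-0.01,0.03,0,0,0,0,0.04],[-0.01,0.03,0,0,0,0,0.04],[-0.01,0.03,0,0,0,0,0.04],[-0.008,0.03,0,0,0,0,0.04]]]'
python3 -m handwheel '[[[-0.007,0.022,0,0,0,0,0.04],[0,0.01,0,0,0,0,0.04],[0,0,0,0,0,0,0.04],[0,0,0,0,0,0,0.04]]]'
```

```text
clock: 10.23
tcp_pos: [0.5356, 0.0041, 0.2099]
orientation: [2.219, 2.219, 0.007]
contact_force: [0.7, 0.9, -2.9]
grip_width: 0.0538
clock: 11.07
tcp_pos: [0.4426, 0.2806, 0.2054]
orientation: [-2.22, -2.222, 0.004]
contact_force: [0.8, 0.5, -3.7]
grip_width: 0.0537
clock: 11.4
tcp_pos: [0.4375, 0.3106, 0.2058]
orientation: [2.22, 2.222, -0.003]
contact_force: [-0.1, 0.1, -4.3]
grip_width: 0.0536
```

```bash
python3 -m handwheel '[[[0,0,-0.015,0,0,0,0.04],[0,0,-0.02,0,0,0,0.04],[0,0,-0.015,0,0,0,0.04],[0,0,-0.008,0,0,0,0.04],[0,0,-0.004,0,0,0,0.04],[0,0,-0.003,0,0,0,0.04],[0,0,0,0,0,0,0.04],[0,0,-0.001,0,0,0,0.04],[0,0,0,0,0,0,0.04]]]'
```

```text
clock: 12.15
tcp_pos: [0.4384, 0.3111, 0.1415]
orientation: [2.222, 2.221, 0.002]
contact_force: [0.7, -0.2, -3.7]
grip_width: 0.0539
```

```bash
python3 -m handwheel '[[[0,0,-0.002,0,0,0,0.04],[0,0,-0.002,0,0,0,0.04],[0,0,0,0,0,0,0.04],[0,0,0,0,0,0,0.04]]]'
```

```text
clock: 12.48
tcp_pos: [0.438, 0.311, 0.1369]
orientation: [2.221, 2.221, -0.0]
contact_force: [-0.1, -0.9, -3.4]
grip_width: 0.054
```

```bash
python3 -m handwheel '[[[0,0,-0.001,0,0,0,0.04],[0,0,0,0,0,0,0.04],[0,0,0,0,0,0,0.04]]]'; python3 -m handwheel '[[[0,0,-0.001,0,0,0,0.04],[0,0,0,0,0,0,0.04]]]'
```

```text
clock: 12.73
tcp_pos: [0.438, 0.3111, 0.1367]
orientation: [2.221, 2.221, 0.0]
contact_force: [-2.2, -1.3, 5.2]
grip_width: 0.054
clock: 12.9
tcp_pos: [0.438, 0.3112, 0.1367]
orientation: [2.221, 2.221, 0.0]
contact_force: [-5.5, -4.1, 16.1]
grip_width: 0.0538
```

Contact again. Releasing and moving to blue at (0.543, −0.076).

```bash
python3 -m handwheel '[[[0,0,0.001,0,0,0,0.06],[0,0,0,0,0,0,0.075],[0,0,0,0,0,0,0.085],[0,0,0,0,0,0,0.085],[0,0,0,0,0,0,0.085],[0,0,0.02,0,0,0,0.085],[0,0,0.035,0,0,0,0.085],[0,0,0.038,0,0,0,0.085]]]'
python3 -m handwheel '[[[0.008,-0.03,0,0,0,0,0.085],[0.011,-0.04,0,0,0,0,0.085],[0.011,-0.04,0,0,0,0,0.085],[0.011,-0.04,0,0,0,0,0.085],[0.011,-0.04,0,0,0,0,0.085],[0.011,-0.04,0,0,0,0,0.085],[0.011,-0.04,0,0,0,0,0.085],[0.011,-0.04,0,0,0,0,0.085],[0.011,-0.04,0,0,0,0,0.085],[0.009,-0.037,0,0,0,0,0.085]]]'
python3 -m handwheel '[[[0,0,0,0,0,0,0.085],[0,0,0,0,0,0,0.085]]]'
python3 - <<'E'
from h import *
o=r.get_obs(); 
for c in ['wrist','side']:
  im,d=snap(c,'e_'+c)
  for n in ['red_bottle','green_jar','blue_jar','paperweight']:
    for L in r.masks_of(n,c)[:1]:
      P=pts(c,d,L['pixels'],o); lo=np.percentile(P,3,axis=0);zt=np.percentile(P[:,2],97); T=P[P[:,2]>zt-.006]
      b=cv2.minAreaRect((T[:,:2]*1000).astype(np.float32)); print(c,n,L['p'],zt,lo,b)
E
```

```text
clock: 13.57
tcp_pos: [0.437, 0.3103, 0.2284]
orientation: [-2.221, -2.221, 0.007]
contact_force: [0.5, 0.1, 0.6]
grip_width: 0.0852
clock: 14.4
tcp_pos: [0.5434, -0.0786, 0.2289]
orientation: [2.222, 2.22, 0.0]
contact_force: [0.6, -0.2, -0.4]
grip_width: 0.0853
clock: 14.57
tcp_pos: [0.543, -0.0789, 0.2287]
orientation: [2.227, 2.215, -0.001]
contact_force: [-0.2, 0.5, -0.6]
grip_width: 0.0852
wrist blue_jar 0.67 0.09133280679979312 [ 0.52024134 -0.0972926   0.02881292] ((544.5025024414062, -77.79195404052734), (46.00613021850586, 46.054500579833984), 88.92584228515625)
wrist paperweight 0.67 0.029667021839235936 [ 0.56826592 -0.04949299  0.0128635 ] ((583.20654296875, 8.540279388427734), (19.602176666259766, 122.51648712158203), 6.193704605102539)
side red_bottle 0.88 0.09965170074453507 [0.58472127 0.28368106 0.00988471] ((612.3703002929688, 304.14349365234375), (37.2651252746582, 35.587154388427734), 5.205639362335205)
side green_jar 0.78 0.09423001545387681 [0.40860829 0.29096393 0.01092082] ((436.97930908203125, 312.1757507324219), (52.12660598754883, 54.65523910522461), 67.64313507080078)
side blue_jar 0.76 0.08960631262210261 [ 0.51458109 -0.0893275   0.0118286 ] ((542.4964599609375, -74.10037994384766), (45.2308349609375, 45.534095764160156), 45.538509368896484)
side paperweight 0.55 0.02682016835066203 [ 0.56511438 -0.04549178  0.00696729] ((580.7316284179688, 15.070930480957031), (22.56442642211914, 127.03221130371094), 6.996582508087158)
```

View pics/e_side.png

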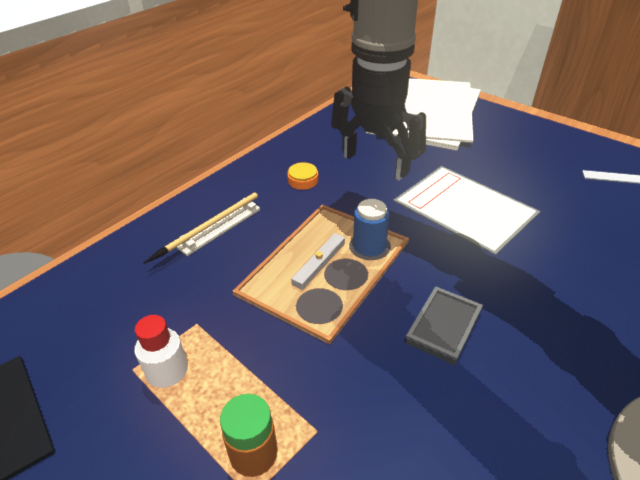

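View pics/e_wrist.png

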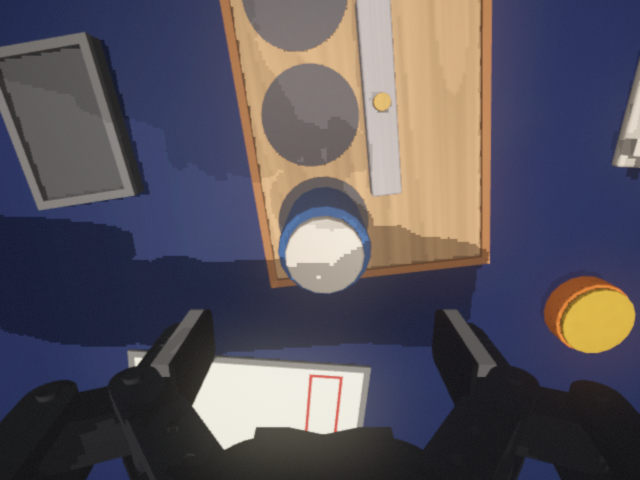

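Red (160,355) and green (250,435) both stand on the mat, and the paperweight is undisturbed. The blue lid is centred at (325,253). Gripping blue.

```bash
python3 -m handwheel '[[[0,0.002,-0.025,0,0,0,0.085],[0,0,-0.03,0,0,0,0.085],[0,0,-0.03,0,0,0,0.085],[0,0,-0.02,0,0,0,0.085],[0,0,-0.003,0,0,0,0.085],[0,0,0,0,0,0,0.045],[0,0,0,0,0,0,0.045],[0,0,0,0,0,0,0.045],[0,0,0,0,0,0,0.045],[0,0,0,0,0,0,0.045]]]' 40
python3 -m handwheel '[[[0,0,0,0,0,0,0.045],[0,0,0,0,0,0,0.045]]]'
```

```text
clock: 15.9
tcp_pos: [0.5438, -0.0741, 0.1225]
orientation: [2.22, 2.22, 0.003]
contact_force: [-1.9, 0.1, 7.7]
grip_width: 0.0568
clock: 16.07
tcp_pos: [0.5438, -0.0741, 0.1225]
orientation: [2.22, 2.22, 0.003]
contact_force: [-2.6, -0.2, 7.6]
grip_width: 0.0569
```

```bash
python3 -m handwheel '[[[0,0,0.005,0,0,0,0.045],[0,0,0.015,0,0,0,0.045],[0,0,0.025,0,0,0,0.045],[0,0,0.03,0,0,0,0.045],[0,0,0.015,0,0,0,0.045],[0,0,0,0,0,0,0.045]]]'
```

```text
clock: 16.57
tcp_pos: [0.5449, -0.0742, 0.2147]
orientation: [2.218, 2.218, 0.008]
contact_force: [1.6, 0.7, -3.9]
grip_width: 0.0572
```

```bash
python3 -m handwheel '[[[-0.001,0.01,0,0,0,0,0.045],[-0.002,0.025,0,0,0,0,0.045],[-0.002,0.03,0,0,0,0,0.045],[-0.002,0.03,0,0,0,0,0.045],[-0.002,0.03,0,0,0,0,0.045],[-0.002,0.03,0,0,0,0,0.045],[-0.002,0.03,0,0,0,0,0.045],[-0.002,0.03,0,0,0,0,0.045],[-0.002,0.03,0,0,0,0,0.045],[-0.002,0.03,0,0,0,0,0.045]]]'
python3 -m handwheel '[[[-0.001,0.03,0,0,0,0,0.045],[-0.001,0.02,0,0,0,0,0.045],[0,0.01,0,0,0,0,0.045],[0,0,0,0,0,0,0.045],[0,0,0,0,0,0,0.045]]]'
python3 - <<'E'
from h import *
snap('wrist','f_wrist')
E
```

```text
clock: 17.4
tcp_pos: [0.522, 0.2028, 0.2087]
orientation: [-2.219, -2.221, 0.005]
contact_force: [0.3, 0.5, -4.3]
grip_width: 0.0567
clock: 17.82
tcp_pos: [0.5213, 0.2601, 0.2096]
orientation: [-2.221, -2.222, 0.004]
contact_force: [0.3, -0.9, -3.2]
grip_width: 0.0567
```

View pics/f_wrist.png

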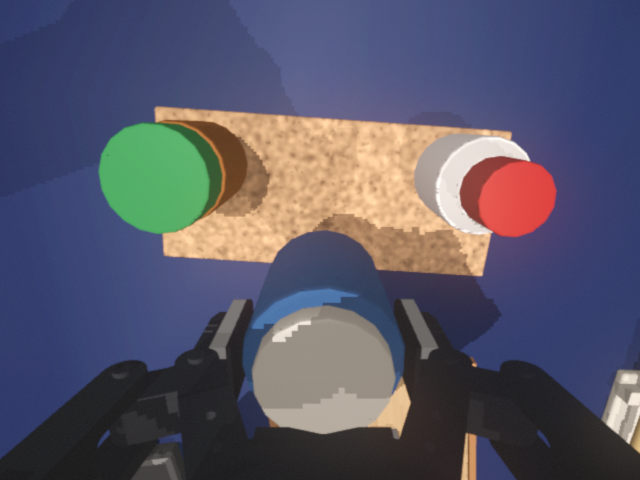

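Green is at (160,178) and red at (505,195). Blue hangs centred between them, nearer the mat's front edge, with clear room for the fingers. Lowering.

```bash
python3 -m handwheel '[[[0,0.001,-0.015,0,0,0,0.045],[0.001,0.001,-0.025,0,0,0,0.045],[0,0,-0.02,0,0,0,0.045],[0,0,-0.015,0,0,0,0.045],[0,0,-0.006,0,0,0,0.045],[0,0,-0.004,0,0,0,0.045],[0,0,-0.001,0,0,0,0.045],[0,0,0,0,0,0,0.045],[0,0,0,0,0,0,0.045]]]'
python3 -m handwheel '[[[0,0,-0.001,0,0,0,0.045],[0,0,0,0,0,0,0.045],[0,0,0,0,0,0,0.045]]]'
```

```text
clock: 18.62
tcp_pos: [0.5237, 0.263, 0.1259]
orientation: [2.222, 2.221, 0.003]
contact_force: [-0.3, -0.3, -3.9]
grip_width: 0.057
clock: 18.87
tcp_pos: [0.5232, 0.2631, 0.1244]
orientation: [2.221, 2.221, 0.001]
contact_force: [-0.3, -0.1, -3.8]
grip_width: 0.0568
```

```bash
python3 -m handwheel '[[[0,0,-0.002,0,0,0,0.045],[0,0,-0.001,0,0,0,0.045],[0,0,0,0,0,0,0.045],[0,0,0,0,0,0,0.045]]]'
python3 -m handwheel '[[[0,0,-0.001,0,0,0,0.045],[0,0,0,0,0,0,0.045],[0,0,0,0,0,0,0.045]]]'
```

```text
clock: 19.2
tcp_pos: [0.5229, 0.263, 0.1208]
orientation: [-2.221, -2.221, 0.0]
contact_force: [0.4, 0.3, -3.3]
grip_width: 0.0568
clock: 19.45
tcp_pos: [0.523, 0.2631, 0.1206]
orientation: [-2.221, -2.221, -0.0]
contact_force: [-2.9, -1.5, 6.2]
grip_width: 0.0566
```

```bash
python3 -m handwheel '[[[0,0,0,0,0,0,0.065],[0,0,0,0,0,0,0.078],[0,0,0,0,0,0,0.085],[0,0,0,0,0,0,0.085],[0,0,0,0,0,0,0.085],[0,0,0.02,0,0,0,0.085],[0,0,0.04,0,0,0,0.085],[0,0,0.04,0,0,0,0.085],[0,0,0,0,0,0,0.085]]]'
python3 -m handwheel '[[[0.006,-0.025,0,0,0,0,0.085],[0.006,-0.025,0,0,0,0,0.085],[0.006,-0.025,0,0,0,0,0.085],[0.006,-0.025,0,0,0,0,0.085],[0.006,-0.025,0,0,0,0,0.085],[0.006,-0.025,0,0,0,0.02,0.07],[0.006,-0.025,-0.01,0,0,0.02,0.06],[0.006,-0.025,-0.01,0,0,0.02,0.06],[0.006,-0.025,0,0,0,0.02,0.06],[0.006,-0.025,0,0,0,0.03,0.06]]]'
python3 -m handwheel '[[[0,0,0,0,0,0,0.06],[0,0,0,0,0,0,0.06],[0,0,0,0,0,0,0.06]]]'
python3 - <<'E'
from h import *
o=r.get_obs(); 
R=cv2.Rodrigues(np.array(o['orientation']))[0]; print('jaw dir',R[:,1], np.degrees(np.arctan2(R[1,1],R[0,1])))
for c in ['wrist','side']:
  im,d=snap(c,'g_'+c)
  for n in ['red_bottle','green_jar','blue_jar','paperweight','tray']:
    for L in r.masks_of(n,c)[:1]:
      P=pts(c,d,L['pixels'],o); lo=np.percentile(P,3,axis=0);zt=np.percentile(P[:,2],97); T=P[P[:,2]>zt-.006]
      if n=='paperweight': T=P[(P[:,2]>.017)&(P[:,2]<.026)]; k=P[P[:,2]>.0275]; print('knob',len(k),k.mean(0) if len(k) else '')
      b=cv2.minAreaRect((T[:,:2]*1000).astype(np.float32)); print(c,n,L['p'],zt,lo,b)
E
```

```text
clock: 20.2
tcp_pos: [0.5265, 0.2649, 0.2275]
orientation: [2.22, 2.219, 0.019]
contact_force: [1.5, 1.1, 0.7]
grip_width: 0.0849
clock: 21.03
tcp_pos: [0.5828, 0.0117, 0.1991]
orientation: [-2.094, -2.341, 0.001]
contact_force: [1.1, 0.4, -0.3]
grip_width: 0.0603
clock: 21.28
tcp_pos: [0.583, 0.0137, 0.1998]
orientation: [-2.096, -2.34, -0.001]
contact_force: [0.2, 0.8, -0.3]
grip_width: 0.0602
jaw dir [9.93968713e-01 1.09663998e-01 6.76268888e-05] 6.295946908363549
wrist red_bottle 0.25 0.0054157637387941444 [ 0.43766449 -0.23627947  0.00267604] ((455.2320556640625, -220.28750610351562), (50.258697509765625, 34.66009521484375), 4.690379619598389)
knob 244 [0.58343422 0.0111103  0.03019639]
wrist paperweight 0.8 0.029860532739974695 [ 0.56935563 -0.04868237  0.02089559] ((583.4826049804688, 10.513931274414062), (22.066875457763672, 130.1883087158203), 6.5635271072387695)
wrist tray 0.76 0.010774512062175532 [ 0.48342513 -0.11101014  0.00518441] ((573.9905395507812, 5.64337158203125), (180.9510040283203, 261.41290283203125), 6.627661228179932)
side red_bottle 0.7 0.09947966381194938 
[... 185 characters left out ...]
654 0.29113121 0.01178129] ((435.94219970703125, 311.48272705078125), (52.201904296875, 54.22553634643555), 46.78881072998047)
side blue_jar 0.59 0.08802852579626541 [0.49326061 0.24084908 0.01613529] ((498.92523193359375, 271.45562744140625), (46.16907501220703, 95.52970886230469), 67.40058898925781)
knob 23 [0.5811001  0.01390505 0.02899312]
side paperweight 0.93 0.025310678309674754 [ 0.56529209 -0.04609136  0.00504484] ((581.3597412109375, 13.56997299194336), (24.718608856201172, 131.5696258544922), 5.838067531585693)
side tray 0.71 0.009441832147193432 [ 0.47981746 -0.11367481  0.00233546] ((572.5846557617188, 8.873764038085938), (181.60638427734375, 264.53369140625), 6.858194351196289)
```

View pics/g_side.png

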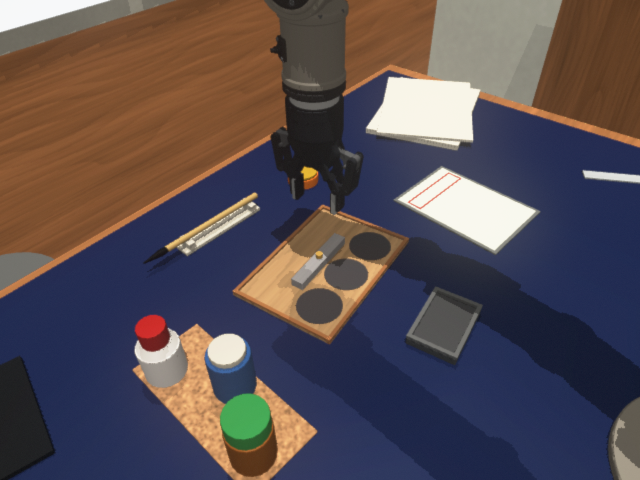

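View pics/g_wrist.png

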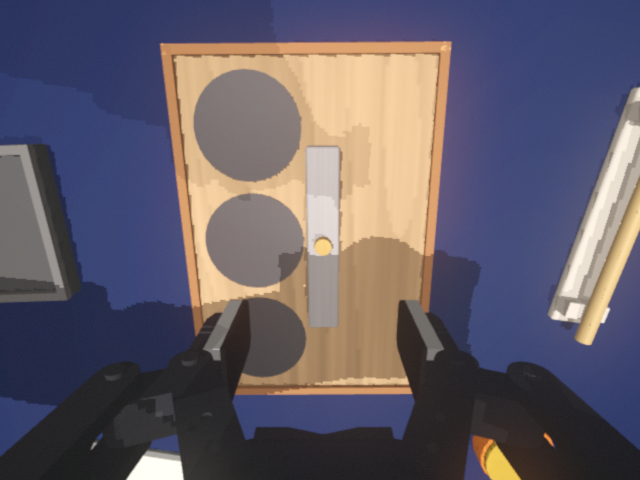

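All three containers stand on the mat. The bar is aligned with the jaws, with its knob at (322,246). Descending on it.

```bash
python3 -m handwheel '[[[0,-0.001,-0.03,0,0,0,0.06],[0,-0.001,-0.03,0,0,0,0.06],[0,0,-0.03,0,0,0,0.06],[0,0,-0.015,0,0,0,0.06],[0,0,-0.009,0,0,0,0.06],[0,0,0,0,0,0,0.06],[0,0,0,0,0,0,0.06]]]' 60
```

```text
clock: 22.47
tcp_pos: [0.5833, 0.011, 0.0862]
orientation: [2.096, 2.34, 0.0]
contact_force: [0.3, -0.4, 0.6]
grip_width: 0.0599
```

```bash
python3 -m handwheel '[[[0,0,-0.003,0,0,0,0.045],[0,0,0,0,0,0,0.035],[0,0,0,0,0,0,0.01],[0,0,0,0,0,0,0.01],[0,0,0,0,0,0,0.01],[0,0,0,0,0,0,0.01]]]' 60
python3 -m handwheel '[[[0,0,0,0,0,0,0.01],[0,0,0,0,0,0,0.01]]]'
```

```text
clock: 22.97
tcp_pos: [0.5836, 0.011, 0.0841]
orientation: [2.095, 2.339, 0.002]
contact_force: [-1.4, -0.3, 6.6]
grip_width: 0.02
clock: 23.13
tcp_pos: [0.5836, 0.0111, 0.0841]
orientation: [2.095, 2.339, 0.002]
contact_force: [-1.7, 0.2, 6.8]
grip_width: 0.0205
```

```bash
python3 -m handwheel '[[[0,0,0.004,0,0,0,0.01],[0,0,0.01,0,0,0,0.01],[0,0,0.02,0,0,0,0.01],[0,0,0.025,0,0,0,0.01],[0,0,0.02,0,0,0,0.01],[0,0,0,0,0,0,0.01],[0,0,0,0,0,0,0.01]]]'
python3 - <<'E'
from h import *
o=r.get_obs(); 
for c in ['wrist','scene','side']:
  im,d=snap(c,'i_'+c)
  if c!='wrist':
    # red band pixels
    hsv=cv2.cvtColor(im,cv2.COLOR_RGB2HSV); m=((hsv[...,0]<10)|(hsv[...,0]>170))&(hsv[...,1]>80)&(hsv[...,2]>100)
    vs,us=np.nonzero(m&(d>0)); P=world(c,d,us,vs,o); k=(P[:,0]>.45)&(P[:,0]<.65)&(P[:,1]<-.19)&(P[:,1]>-.4)&(P[:,2]<.02); Q=P[k]
    print(c,'band',len(Q),cv2.minAreaRect((Q[:,:2]*1000).astype(np.float32)))
    for L in r.masks_of('sheet_board',c)[:1]:
      P=pts(c,d,L['pixels'],o); print(cv2.minAreaRect((P[:,:2]*1000).astype(np.float32)))
  else:
    for L in r.masks_of('paperweight',c)[:1]:
      P=pts(c,d,L['pixels'],o); print(L['p'],np.percentile(P,[3,50,97],axis=0))
E
```

```text
clock: 23.72
tcp_pos: [0.5836, 0.011, 0.1632]
orientation: [2.095, 2.339, 0.003]
contact_force: [-0.7, -0.6, -3.0]
grip_width: 0.0205
0.73 [[ 0.56951751 -0.0355387   0.09996939]
 [ 0.58256618  0.02901373  0.1013964 ]
 [ 0.5961322   0.07370262  0.10905428]]
scene band 236 ((538.1780395507812, -291.5667724609375), (137.47569274902344, 33.6257209777832), 85.4405517578125)
((468.8633728027344, -286.38421630859375), (162.2498321533203, 222.6386260986328), 85.70296478271484)
side band 120 ((538.1193237304688, -287.8781433105469), (139.84793090820312, 32.1708869934082), 85.48507690429688)
((470.9302673339844, -285.66607666015625), (169.85586547851562, 227.2871551513672), 85.2507095336914)
```

View pics/i_wrist.png

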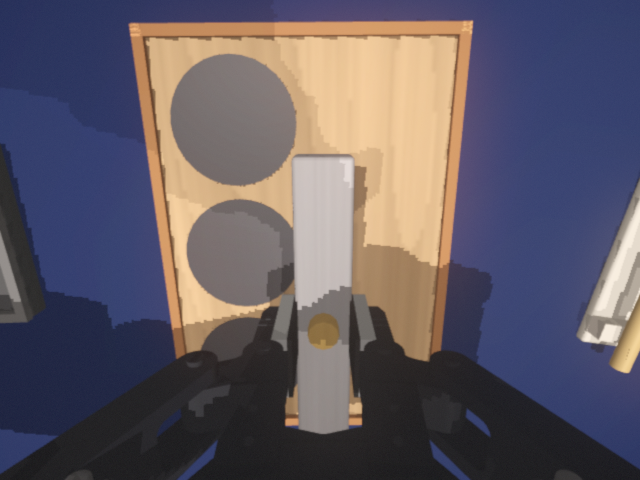

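The bar is gripped at its middle, knob at (323,330). The band centre is about (0.5385, −0.290) with yaw −4.5°. Carrying it there with a −0.19 rad turn.

```bash
python3 -m handwheel '[[[-0.002,-0.01,0,0,0,0,0.01],[-0.004,-0.025,0,0,0,-0.02,0.01],[-0.004,-0.03,0,0,0,-0.025,0.01],[-0.005,-0.03,0,0,0,-0.025,0.01],[-0.005,-0.03,0,0,0,-0.025,0.01],[-0.005,-0.03,0,0,0,-0.025,0.01],[-0.005,-0.03,0,0,0,-0.025,0.01],[-0.005,-0.03,0,0,0,-0.025,0.01],[-0.004,-0.03,0,0,0,-0.02,0.01],[-0.003,-0.025,0,0,0,0,0.01]]]'
python3 -m handwheel '[[[-0.003,-0.02,0,0,0,0,0.01],[0,-0.011,0,0,0,0,0.01],[0,0,0,0,0,0,0.01],[0,0,0,0,0,0,0.01],[0,0,0,0,0,0,0.01]]]'
python3 - <<'E'
from h import *
o=r.get_obs();R=cv2.Rodrigues(np.array(o['orientation']))[0]; print('jaw yaw', np.degrees(np.arctan2(R[1,1],R[0,1])))
im,d=snap('wrist','j_wrist')
hsv=cv2.cvtColor(im,cv2.COLOR_RGB2HSV); m=((hsv[...,0]<10)|(hsv[...,0]>170))&(hsv[...,1]>80)&(hsv[...,2]>60)
vs,us=np.nonzero(m&(d>0)); P=world('wrist',d,us,vs,o); k=(P[:,0]>.45)&(P[:,0]<.62)&(P[:,2]<.02)&(P[:,1]<-.18); Q=P[k]
print(len(Q),cv2.minAreaRect((Q[:,:2]*1000).astype(np.float32)),np.percentile(Q,[2,98],axis=0))
for L in r.masks_of('paperweight','wrist')[:1]:
  P=pts('wrist',d,L['pixels'],o); print(L['p'],cv2.minAreaRect((P[:,:2]*1000).astype(np.float32)))
E
```

```text
clock: 24.85
tcp_pos: [0.5394, -0.2624, 0.1616]
orientation: [-2.312, -2.127, 0.002]
contact_force: [-0.0, -0.0, -2.6]
grip_width: 0.0203
clock: 25.27
tcp_pos: [0.5384, -0.2881, 0.1616]
orientation: [-2.305, -2.132, -0.001]
contact_force: [0.3, -0.9, -3.4]
grip_width: 0.0202
jaw yaw -4.472605707542722
283 ((544.7223510742188, -226.45086669921875), (5.865386962890625, 30.481884002685547), 84.25935363769531) [[ 0.52962572 -0.22962793  0.00299907]
 [ 0.55960447 -0.22245645  0.00578947]]
0.81 ((535.6416015625, -325.91644287109375), (205.60025024414062, 39.28314208984375), 85.83101654052734)
```

View pics/j_wrist.png

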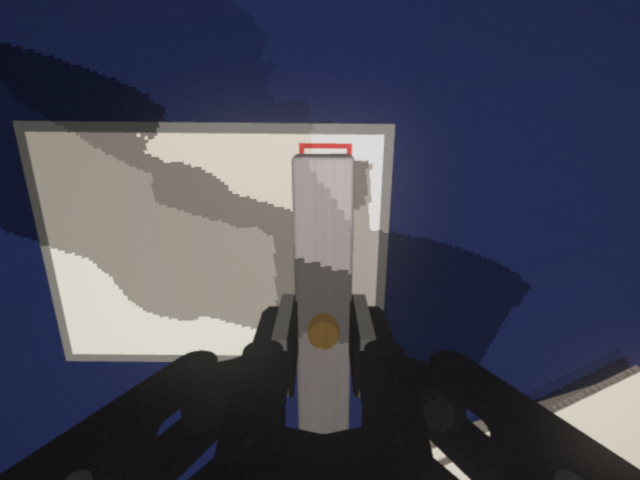

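The near end of the red band shows at (325,148), in line with the bar, and gives a band centre of (0.539, −0.290). A −2 mm correction in y, then lower.

```bash
python3 -m handwheel '[[[0,-0.001,-0.015,0,0,0,0.01],[0,-0.001,-0.025,0,0,0,0.01],[0,0,-0.02,0,0,0,0.01],[0,0,-0.008,0,0,0,0.01],[0,0,-0.005,0,0,0,0.01],[0,0,-0.002,0,0,0,0.01],[0,0,0,0,0,0,0.01],[0,0,0,0,0,0,0.01]]]'
python3 -m handwheel '[[[0,0,-0.001,0,0,0,0.01],[0,0,0,0,0,0,0.01],[0,0,0,0,0,0,0.01]]]'
```

```text
clock: 26.03
tcp_pos: [0.5387, -0.2921, 0.0879]
orientation: [2.307, 2.13, 0.001]
contact_force: [-0.0, 0.6, -2.5]
grip_width: 0.0206
clock: 26.28
tcp_pos: [0.5382, -0.2922, 0.0865]
orientation: [2.308, 2.13, 0.001]
contact_force: [-0.2, 0.4, -2.5]
grip_width: 0.0197
```

```bash
python3 -m handwheel '[[[0,0.001,-0.002,0,0,0,0.01],[0,0,-0.001,0,0,0,0.01],[0,0,0,0,0,0,0.01],[0,0,0,0,0,0,0.01]]]'
python3 -m handwheel '[[[0,0,-0.001,0,0,0,0.01],[0,0,0,0,0,0,0.01],[0,0,0,0,0,0,0.01]]]'
```

```text
clock: 26.62
tcp_pos: [0.5379, -0.2909, 0.0828]
orientation: [-2.308, -2.131, 0.0]
contact_force: [0.2, 0.1, -3.5]
grip_width: 0.0202
clock: 26.87
tcp_pos: [0.538, -0.291, 0.0818]
orientation: [-2.309, -2.131, 0.0]
contact_force: [0.3, 0.4, -2.6]
grip_width: 0.0202
```

```bash
python3 -m handwheel '[[[0,0,-0.001,0,0,0,0.01],[0,0,0,0,0,0,0.01],[0,0,0,0,0,0,0.01]]]'
```

```text
clock: 27.12
tcp_pos: [0.538, -0.2911, 0.0817]
orientation: [2.309, 2.131, 0.0]
contact_force: [-3.8, 1.3, 5.4]
grip_width: 0.0204
```

Contact. Releasing, lifting and checking.

```bash
python3 -m handwheel '[[[0,0,0,0,0,0,0.03],[0,0,0,0,0,0,0.045],[0,0,0,0,0,0,0.06],[0,0,0,0,0,0,0.06],[0,0,0.01,0,0,0,0.06],[0,0,0.03,0,0,0,0.06],[0,0,0.04,0,0,0,0.07],[0,0,0.04,0,0,0,0.085],[0,0,0.02,0,0,0,0.085],[0,0,0,0,0,0,0.085]]]'
python3 - <<'E'
from h import *
o=r.get_obs()
for c in ['wrist','side','scene']:
  im,d=snap(c,'k_'+c)
  hsv=cv2.cvtColor(im,cv2.COLOR_RGB2HSV); m=((hsv[...,0]<10)|(hsv[...,0]>170))&(hsv[...,1]>80)&(hsv[...,2]>60)
  vs,us=np.nonzero(m&(d>0)); P=world(c,d,us,vs,o); k=(P[:,0]>.45)&(P[:,0]<.62)&(P[:,2]<.015)&(P[:,1]<-.18)&(P[:,1]>-.4); Q=P[k]
  if len(Q): print(c,'band',len(Q),cv2.minAreaRect((Q[:,:2]*1000).astype(np.float32)))
  for L in r.masks_of('paperweight',c)[:1]:
    P=pts(c,d,L['pixels'],o); T=P[(P[:,2]>.014)&(P[:,2]<.024)]; print(L['p'],np.percentile(P[:,2],[3,97]),cv2.minAreaRect((T[:,:2]*1000).astype(np.float32)))
E
```

```text
clock: 27.95
tcp_pos: [0.5406, -0.2925, 0.2275]
orientation: [2.302, 2.124, 0.007]
contact_force: [0.7, 0.1, 0.6]
grip_width: 0.085
wrist band 1317 ((539.0714721679688, -292.2839660644531), (138.1295928955078, 30.655075073242188), 85.02495574951172)
0.74 [0.01824396 0.02743411] ((538.5830078125, -291.3700866699219), (129.7417755126953, 21.957988739013672), 85.41962432861328)
side band 98 ((531.39697265625, -288.03472900390625), (138.86990356445312, 29.83938980102539), 78.74523162841797)
0.87 [0.00332432 0.02459688] ((537.0726318359375, -287.66864013671875), (132.47781372070312, 23.782974243164062), 85.30880737304688)
scene band 172 ((548.75146484375, -290.6868591308594), (31.586925506591797, 139.463623046875), 4.11128044128418)
0.94 [0.00627848 0.02564677] ((538.3812866210938, -290.9579772949219), (129.23130798339844, 24.628543853759766), 85.25004577636719)
```

View pics/k_side.png

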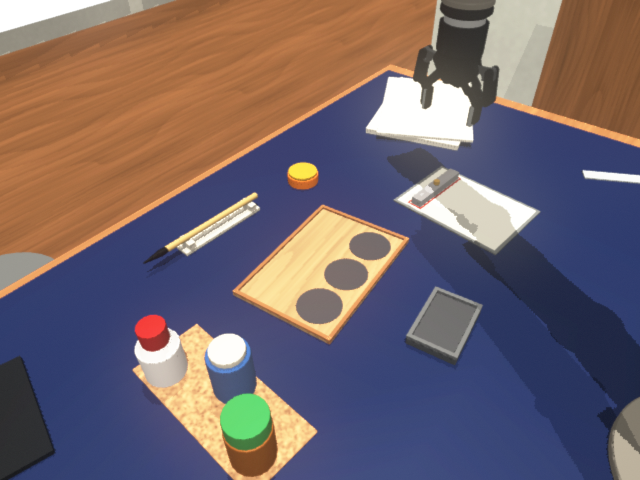

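View pics/k_wrist.png

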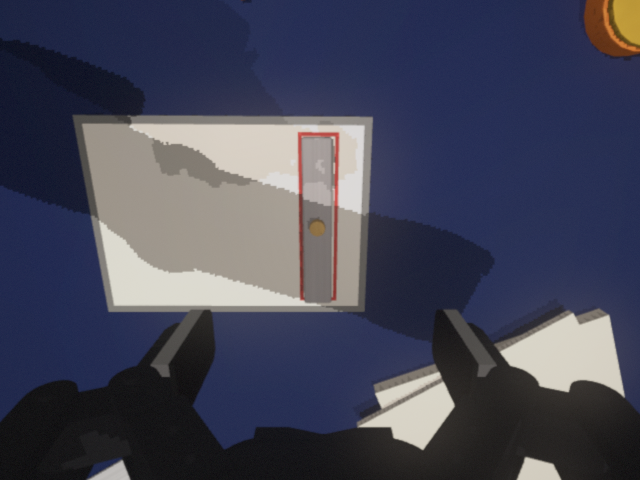

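The paperweight lies inside the red band (bar (317,220), knob (317,228)), within about 1 mm and 0.5° by the wrist camera. The side and scene band fits are poor because of the shadow, but their bar positions agree. The containers stand undisturbed on the mat. Returning blue first.

```bash
python3 -m handwheel '[[[-0.001,0.03,0,0,0,0.02,0.085],[-0.002,0.04,0,0,0,0.02,0.085],[-0.002,0.04,0,0,0,0.02,0.085],[-0.002,0.04,0,0,0,0.018,0.085],[-0.002,0.04,0,0,0,0,0.085],[-0.002,0.04,0,0,0,0,0.085],[-0.002,0.04,0,0,0,0,0.085],[-0.002,0.04,0,0,0,0,0.085],[-0.001,0.04,0,0,0,0,0.085],[0,0.04,0,0,0,0,0.085]]]'
python3 -m handwheel '[[[0,0.04,0,0,0,0,0.085],[0,0.04,0,0,0,0,0.085],[0,0.04,0,0,0,0,0.085],[0,0.035,0,0,0,0,0.085],[0,0.01,0,0,0,0,0.085],[0,0,0,0,0,0,0.085],[0,0,0,0,0,0,0.085]]]'
python3 - <<'E'
from h import *
o=r.get_obs();print(o['tcp_pos'],o['orientation'])
for c in ['wrist','scene']:
  im,d=snap(c,'l_'+c)
  for n in ['red_bottle','green_jar','blue_jar']:
    for L in r.masks_of(n,c)[:1]:
      P=pts(c,d,L['pixels'],o); zt=np.percentile(P[:,2],97); T=P[P[:,2]>zt-.006]
      b=cv2.minAreaRect((T[:,:2]*1000).astype(np.float32)); print(c,n,L['p'],zt,b)
E
```

```text
clock: 29.08
tcp_pos: [0.5209, 0.1007, 0.2199]
orientation: [-2.223, -2.218, 0.003]
contact_force: [1.3, -0.6, 0.0]
grip_width: 0.0852
clock: 29.67
tcp_pos: [0.5215, 0.2637, 0.2197]
orientation: [-2.222, -2.22, 0.004]
contact_force: [0.4, -0.3, -0.9]
grip_width: 0.0848
[0.5214989  0.26369305 0.21972024] [-2.22232826 -2.22024017  0.00384048]
wrist red_bottle 0.95 0.10119919948817138 ((614.2186889648438, 300.486083984375), (37.48955154418945, 37.31747055053711), 18.983762741088867)
wrist green_jar 0.6 0.09540916806312225 ((438.98223876953125, 308.64697265625), (54.23896026611328, 54.316314697265625), 67.73434448242188)
wrist blue_jar 0.89 0.08927937546023226 ((523.465576171875, 259.2011413574219), (46.1066780090332, 46.05172348022461), 26.17583656311035)
scene red_bottle 0.92 0.10196931446118379 ((614.81005859375, 299.98193359375), (34.05385971069336, 37.82706832885742), 15.02376937866211)
scene green_jar 0.69 0.09690496923032783 ((443.8258361816406, 290.2310791015625), (51.63246536254883, 91.22157287597656), 15.590262413024902)
scene blue_jar 0.96 0.09026202857559573 ((523.1290893554688, 257.4897766113281), (45.146949768066406, 44.86814880371094), 7.176709175109863)
```

View pics/l_wrist.png

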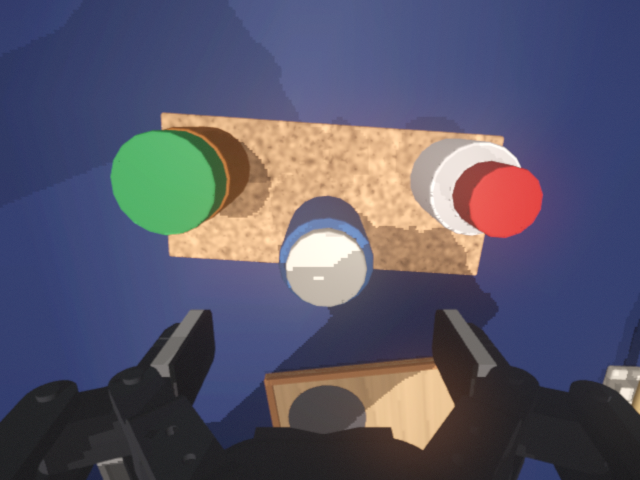

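Blue is centred at (326,267) in the picture, measured at (0.5235, 0.260). Gripping it there.

```bash
python3 -m handwheel '[[[0.001,-0.002,-0.025,0,0,0,0.085],[0,-0.001,-0.03,0,0,0,0.085],[0,0,-0.025,0,0,0,0.085],[0,0,-0.015,0,0,0,0.085],[0,0,-0.002,0,0,0,0.085],[0,0,0,0,0,0,0.085],[0,0,0,0,0,0,0.085]]]' 40
python3 -m handwheel '[[[0,0,0,0,0,0,0.045],[0,0,0,0,0,0,0.045],[0,0,0,0,0,0,0.045],[0,0,0,0,0,0,0.045],[0,0,0,0,0,0,0.045],[0,0,0,0,0,0,0.045],[0,0,0,0,0,0,0.045]]]' 40
```

```text
clock: 30.65
tcp_pos: [0.5236, 0.2612, 0.1249]
orientation: [2.224, 2.219, 0.002]
contact_force: [-0.3, 0.5, 0.2]
grip_width: 0.085
clock: 31.23
tcp_pos: [0.5234, 0.2614, 0.1254]
orientation: [2.223, 2.219, 0.003]
contact_force: [-2.3, -1.2, 5.5]
grip_width: 0.0566
```

```bash
python3 -m handwheel '[[[0,0,0.005,0,0,0,0.045],[0,0,0.015,0,0,0,0.045],[0,0,0.025,0,0,0,0.045],[0,0,0.03,0,0,0,0.045],[0,0,0.015,0,0,0,0.045],[0,0,0,0,0,0,0.045]]]'
python3 -m handwheel '[[[0.001,-0.01,0,0,0,0,0.045],[0.002,-0.025,0,0,0,0,0.045],[0.002,-0.03,0,0,0,0,0.045],[0.002,-0.03,0,0,0,0,0.045],[0.002,-0.03,0,0,0,0,0.045],[0.002,-0.03,0,0,0,0,0.045],[0.002,-0.03,0,0,0,0,0.045],[0.002,-0.03,0,0,0,0,0.045],[0.002,-0.03,0,0,0,0,0.045],[0.002,-0.03,0,0,0,0,0.045]]]'
python3 -m handwheel '[[[0.001,-0.03,0,0,0,0,0.045],[0.001,-0.02,0,0,0,0,0.045],[0,-0.012,0,0,0,0,0.045],[0,0,0,0,0,0,0.045],[0,0,0,0,0,0,0.045],[0,0,0,0,0,0,0.045]]]'
```

```text
clock: 31.73
tcp_pos: [0.5247, 0.2619, 0.2179]
orientation: [2.223, 2.218, 0.01]
contact_force: [1.3, 0.4, -3.7]
grip_width: 0.0567
clock: 32.57
tcp_pos: [0.5402, -0.0165, 0.2119]
orientation: [-2.223, -2.217, 0.005]
contact_force: [-0.1, -0.2, -4.4]
grip_width: 0.0568
clock: 33.07
tcp_pos: [0.5436, -0.0744, 0.2132]
orientation: [-2.22, -2.22, 0.0]
contact_force: [0.3, 0.4, -2.4]
grip_width: 0.0573
```

```bash
python3 -m handwheel '[[[0,-0.001,-0.015,0,0,0,0.045],[0,0,-0.025,0,0,0,0.045],[0,0,-0.02,0,0,0,0.045],[0,0,-0.013,0,0,0,0.045],[0,0,-0.006,0,0,0,0.045],[0,0,-0.003,0,0,0,0.045],[0,0,0,0,0,0,0.045],[0,0,0,0,0,0,0.045],[0,0,0,0,0,0,0.045]]]'
python3 -m handwheel '[[[0,0,-0.001,0,0,0,0.045],[0,0,-0.001,0,0,0,0.045],[0,0,0,0,0,0,0.045],[0,0,0,0,0,0,0.045]]]'
```

```text
clock: 33.82
tcp_pos: [0.5447, -0.0767, 0.1329]
orientation: [2.222, 2.219, 0.002]
contact_force: [-0.1, 0.2, -3.1]
grip_width: 0.0567
clock: 34.15
tcp_pos: [0.544, -0.0771, 0.1301]
orientation: [2.224, 2.219, 0.0]
contact_force: [-0.4, 1.0, -3.5]
grip_width: 0.0568
```

```bash
python3 -m handwheel '[[[0,0.001,-0.001,0,0,0,0.045],[0,0,-0.001,0,0,0,0.045],[0,0,0,0,0,0,0.045],[0,0,0,0,0,0,0.045]]]'
python3 -m handwheel '[[[0,0,-0.001,0,0,0,0.045],[0,0,0,0,0,0,0.045],[0,0,0,0,0,0,0.045]]]'
```

```text
clock: 34.48
tcp_pos: [0.5439, -0.076, 0.1278]
orientation: [-2.223, -2.219, 0.0]
contact_force: [-0.7, -0.2, -2.5]
grip_width: 0.0563
clock: 34.73
tcp_pos: [0.544, -0.0761, 0.1274]
orientation: [2.224, 2.219, 0.0]
contact_force: [-2.3, 0.6, 4.4]
grip_width: 0.0567
```

```bash
python3 -m handwheel '[[[0,0,0,0,0,0,0.065],[0,0,0,0,0,0,0.078],[0,0,0,0,0,0,0.085],[0,0,0,0,0,0,0.085],[0,0,0,0,0,0,0.085],[0,0,0.02,0,0,0,0.085],[0,0,0.04,0,0,0,0.085],[0,0,0.04,0,0,0,0.085]]]'
python3 -m handwheel '[[[-0.008,0.03,0,0,0,0,0.085],[-0.011,0.04,0,0,0,0,0.085],[-0.011,0.04,0,0,0,0,0.085],[-0.011,0.04,0,0,0,0,0.085],[-0.011,0.04,0,0,0,0,0.085],[-0.011,0.04,0,0,0,0,0.085],[-0.011,0.04,0,0,0,0,0.085],[-0.011,0.04,0,0,0,0,0.085],[-0.011,0.04,0,0,0,0,0.085],[-0.009,0.035,0,0,0,0,0.085]]]'
python3 -m handwheel '[[[0,0,0,0,0,0,0.085],[0,0,0,0,0,0,0.085]]]'
python3 - <<'E'
from h import *
o=r.get_obs();print(o['tcp_pos'],o['orientation'])
for c in ['wrist','scene']:
  im,d=snap(c,'n_'+c)
  for n in ['red_bottle','green_jar','blue_jar']:
    for L in r.masks_of(n,c)[:1]:
      P=pts(c,d,L['pixels'],o); zt=np.percentile(P[:,2],97); T=P[P[:,2]>zt-.006]
      b=cv2.minAreaRect((T[:,:2]*1000).astype(np.float32)); print(c,n,L['p'],zt,b)
E
```

```text
clock: 35.4
tcp_pos: [0.5429, -0.0759, 0.2268]
orientation: [-2.222, -2.217, 0.004]
contact_force: [0.4, 0.2, -0.1]
grip_width: 0.0851
clock: 36.23
tcp_pos: [0.4377, 0.3118, 0.2271]
orientation: [-2.222, -2.22, -0.001]
contact_force: [1.1, -0.2, -0.7]
grip_width: 0.085
clock: 36.4
tcp_pos: [0.4378, 0.3116, 0.2269]
orientation: [-2.217, -2.224, -0.001]
contact_force: [0.4, -1.4, 0.3]
grip_width: 0.0846
[0.43784376 0.31158351 0.226854  ] [-2.21735721e+00 -2.22434458e+00 -8.15729952e-04]
wrist red_bottle 0.92 0.1009150919546328 ((607.1117553710938, 299.4787292480469), (23.565937042236328, 37.43376541137695), 10.188459396362305)
wrist green_jar 0.85 0.09539680286011042 ((438.59613037109375, 309.2066955566406), (53.974571228027344, 54.09793472290039), 66.48362731933594)
wrist blue_jar 0.33 0.10091397227751873 ((607.1383666992188, 299.3416748046875), (23.565879821777344, 37.713924407958984), 10.188448905944824)
scene red_bottle 0.72 0.101933228238304 ((614.409423828125, 299.4896240234375), (35.499725341796875, 36.70992660522461), 3.5451507568359375)
scene green_jar 0.62 0.09642468697854767 ((438.8764343261719, 307.34576416015625), (53.82500457763672, 55.0639762878418), 27.2955265045166)
scene blue_jar 0.95 0.09223937015750246 ((544.5989990234375, -79.61148071289062), (45.228858947753906, 42.78249740600586), 70.14730834960938)
```

View pics/n_scene.png

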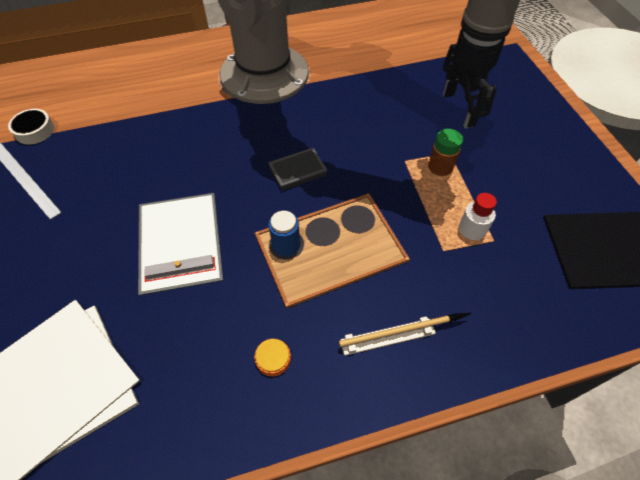

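Blue stands back on its disc at (285,235), within about 2 mm of its start. Gripping green.

```bash
python3 -m handwheel '[[[0,-0.002,-0.025,0,0,0,0.085],[0,0,-0.03,0,0,0,0.085],[0,0,-0.02,0,0,0,0.085],[0,0,-0.01,0,0,0,0.085],[0,0,-0.003,0,0,0,0.085],[0,0,0,0,0,0,0.085],[0,0,0,0,0,0,0.085]]]' 40
python3 -m handwheel '[[[0,0,0,0,0,0,0.04],[0,0,0,0,0,0,0.04],[0,0,0,0,0,0,0.04],[0,0,0,0,0,0,0.04],[0,0,0,0,0,0,0.04],[0,0,0,0,0,0,0.04],[0,0,0,0,0,0,0.04]]]' 40
```

```text
clock: 37.38
tcp_pos: [0.4397, 0.3074, 0.1399]
orientation: [2.224, 2.219, 0.002]
contact_force: [0.2, 0.2, 0.0]
grip_width: 0.0852
clock: 37.97
tcp_pos: [0.4393, 0.3075, 0.1402]
orientation: [2.223, 2.219, 0.003]
contact_force: [-1.5, 0.1, 6.7]
grip_width: 0.0541
```

```bash
python3 -m handwheel '[[[0,0,0.005,0,0,0,0.04],[0,0,0.015,0,0,0,0.04],[0,0,0.025,0,0,0,0.04],[0,0,0.025,0,0,0,0.04],[0,0,0.01,0,0,0,0.04],[0,0,0,0,0,0,0.04]]]'
python3 -m handwheel '[[[0.003,-0.01,0,0,0,0,0.04],[0.008,-0.025,0,0,0,0,0.04],[0.01,-0.03,0,0,0,0,0.04],[0.01,-0.03,0,0,0,0,0.04],[0.01,-0.03,0,0,0,0,0.04],[0.01,-0.03,0,0,0,0,0.04],[0.01,-0.03,0,0,0,0,0.04],[0.01,-0.03,0,0,0,0,0.04],[0.01,-0.03,0,0,0,0,0.04],[0.008,-0.03,0,0,0,0,0.04]]]'
python3 -m handwheel '[[[0.007,-0.022,0,0,0,0,0.04],[0,-0.01,0,0,0,0,0.04],[0,0,0,0,0,0,0.04],[0,0,0,0,0,0,0.04],[0,0,0,0,0,0,0.04]]]'
```

```text
clock: 38.47
tcp_pos: [0.4401, 0.3078, 0.2214]
orientation: [2.223, 2.219, 0.008]
contact_force: [1.4, -0.0, -3.4]
grip_width: 0.0541
clock: 39.3
tcp_pos: [0.5272, 0.0293, 0.2169]
orientation: [-2.223, -2.217, 0.005]
contact_force: [0.9, 0.7, -2.9]
grip_width: 0.0538
clock: 39.72
tcp_pos: [0.5342, 0.0014, 0.218]
orientation: [-2.22, -2.22, 0.001]
contact_force: [0.6, 1.0, -2.6]
grip_width: 0.0541
```

```bash
python3 -m handwheel '[[[0,0,-0.015,0,0,0,0.04],[0,0,-0.022,0,0,0,0.04],[0,0,-0.018,0,0,0,0.04],[0,0,-0.009,0,0,0,0.04],[0,0,-0.005,0,0,0,0.04],[0,0,-0.002,0,0,0,0.04],[0,0,0,0,0,0,0.04],[0,0,0,0,0,0,0.04],[0,0,0,0,0,0,0.04]]]'
python3 -m handwheel '[[[0,0,-0.001,0,0,0,0.04],[0,0,-0.001,0,0,0,0.04],[0,0,0,0,0,0,0.04],[0,0,0,0,0,0,0.04]]]'
```

```text
clock: 40.47
tcp_pos: [0.5356, 0.0002, 0.1488]
orientation: [2.223, 2.219, 0.002]
contact_force: [-0.9, 0.5, -3.3]
grip_width: 0.0539
clock: 40.8
tcp_pos: [0.535, -0.0, 0.146]
orientation: [2.224, 2.219, 0.0]
contact_force: [-0.6, -0.5, -2.8]
grip_width: 0.0536
```

```bash
python3 -m handwheel '[[[0,0.001,-0.002,0,0,0,0.04],[0,0,-0.001,0,0,0,0.04],[0,0,0,0,0,0,0.04],[0,0,0,0,0,0,0.04]]]'
python3 -m handwheel '[[[0,0,-0.001,0,0,0,0.04],[0,0,0,0,0,0,0.04],[0,0,0,0,0,0,0.04]]]'
```

```text
clock: 41.13
tcp_pos: [0.5349, 0.001, 0.1427]
orientation: [-2.223, -2.219, 0.0]
contact_force: [0.1, -0.7, -3.1]
grip_width: 0.0537
clock: 41.38
tcp_pos: [0.5351, 0.001, 0.1423]
orientation: [2.224, 2.219, 0.0]
contact_force: [-2.2, 0.6, 2.8]
grip_width: 0.0536
```

```bash
python3 -m handwheel '[[[0,0,0,0,0,0,0.06],[0,0,0,0,0,0,0.075],[0,0,0,0,0,0,0.085],[0,0,0,0,0,0,0.085],[0,0,0,0,0,0,0.085],[0,0,0.02,0,0,0,0.085],[0,0,0.035,0,0,0,0.085],[0,0,0.03,0,0,0,0.085]]]'
python3 -m handwheel '[[[0.008,0.03,0,0,0,0,0.085],[0.008,0.03,0,0,0,0,0.085],[0.008,0.03,0,0,0,0,0.085],[0.008,0.03,0,0,0,0,0.085],[0.008,0.03,0,0,0,0,0.085],[0.008,0.03,0,0,0,0,0.085],[0.008,0.03,0,0,0,0,0.085],[0.008,0.03,0,0,0,0,0.085],[0.008,0.03,0,0,0,0,0.085],[0.008,0.03,0,0,0,0,0.085]]]'
python3 -m handwheel '[[[0,0,0,0,0,0,0.085],[0,0,0,0,0,0,0.085]]]'
python3 - <<'E'
from h import *
o=r.get_obs();print(o['tcp_pos'],o['orientation'])
for c in ['wrist','scene','side']:
  im,d=snap(c,'p_'+c)
  for n in ['red_bottle','green_jar','blue_jar']:
    for L in r.masks_of(n,c)[:1]:
      P=pts(c,d,L['pixels'],o); zt=np.percentile(P[:,2],97); T=P[P[:,2]>zt-.006]
      b=cv2.minAreaRect((T[:,:2]*1000).astype(np.float32)); print(c,n,L['p'],zt,b)
E
```

```text
clock: 42.05
tcp_pos: [0.5346, 0.001, 0.2277]
orientation: [-2.223, -2.219, 0.002]
contact_force: [0.5, 0.7, -0.8]
grip_width: 0.0849
clock: 42.88
tcp_pos: [0.6152, 0.3025, 0.2267]
orientation: [2.224, 2.219, -0.0]
contact_force: [0.5, -0.6, -0.3]
grip_width: 0.0847
clock: 43.05
tcp_pos: [0.6144, 0.3036, 0.2263]
orientation: [-2.219, -2.223, -0.0]
contact_force: [0.1, -0.2, -0.1]
grip_width: 0.0851
[0.6143653  0.30361855 0.22634876] [-2.21878122e+00 -2.22260819e+00 -2.60948572e-04]
wrist red_bottle 0.95 0.10119453238497322 ((614.9597778320312, 300.9197692871094), (36.64171600341797, 36.68077087402344), 24.88187026977539)
scene red_bottle 0.86 0.10195874443913784 ((614.0419311523438, 299.9906311035156), (36.68925094604492, 35.80471420288086), 51.13325500488281)
scene green_jar 0.89 0.098494077770716 ((534.1240234375, 2.117168426513672), (51.32143020629883, 53.612571716308594), 74.21989440917969)
scene blue_jar 0.75 0.09247801590262182 ((544.2406616210938, -79.70188903808594), (44.89216995239258, 46.13487243652344), 73.42070007324219)
side red_bottle 0.68 0.09952446270145954 ((611.8646850585938, 303.1147155761719), (36.04273223876953, 37.217552185058594), 39.078487396240234)
side green_jar 0.58 0.09579120976853449 ((532.2860717773438, 6.472248077392578), (52.90039825439453, 52.825340270996094), 46.7802848815918)
side blue_jar 0.93 0.08963920960449104 ((542.539306640625, -74.63450622558594), (44.68413543701172, 46.43891143798828), 50.02957534790039)
```

View pics/p_side.png

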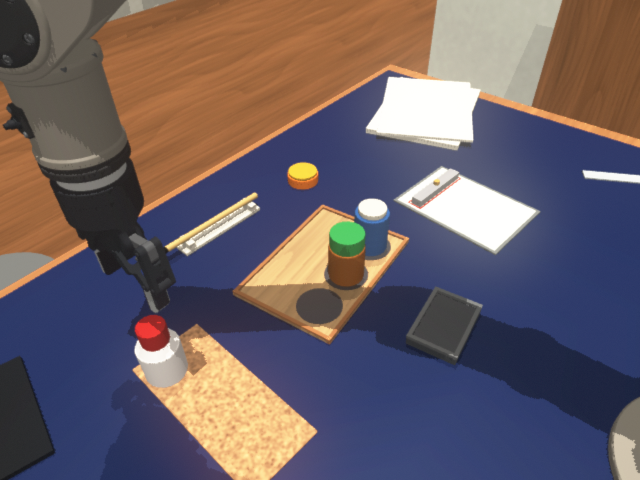

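Green and blue stand on their discs, within about 1–2 mm of where they started. Last, the red bottle: y −2 mm, descend and grip.

```bash
python3 -m handwheel '[[[0,-0.002,-0.025,0,0,0,0.085],[0,0,-0.03,0,0,0,0.085],[0,0,-0.02,0,0,0,0.085],[0,0,-0.009,0,0,0,0.085],[0,0,0,0,0,0,0.085],[0,0,0,0,0,0,0.085]]]' 40
python3 -m handwheel '[[[0,0,0,0,0,0,0.02],[0,0,0,0,0,0,0.02],[0,0,0,0,0,0,0.02],[0,0,0,0,0,0,0.02],[0,0,0,0,0,0,0.02],[0,0,0,0,0,0,0.02],[0,0,0,0,0,0,0.02],[0,0,0,0,0,0,0.02]]]' 40
```

```text
clock: 44.15
tcp_pos: [0.6153, 0.2992, 0.1433]
orientation: [2.224, 2.219, 0.0]
contact_force: [-0.3, -0.3, 1.6]
grip_width: 0.0852
clock: 44.82
tcp_pos: [0.6153, 0.2993, 0.1441]
orientation: [2.223, 2.219, 0.002]
contact_force: [-0.9, -1.0, 6.2]
grip_width: 0.037
```

```bash
python3 -m handwheel '[[[0,0,0.005,0,0,0,0.02],[0,0,0.015,0,0,0,0.02],[0,0,0.025,0,0,0,0.02],[0,0,0.025,0,0,0,0.02],[0,0,0.01,0,0,0,0.02],[0,0,0,0,0,0,0.02]]]'
python3 -m handwheel '[[[-0.005,-0.01,0,0,0,0,0.02],[-0.01,-0.025,0,0,0,0,0.02],[-0.01,-0.025,0,0,0,0,0.02],[-0.01,-0.025,0,0,0,0,0.02],[-0.01,-0.025,0,0,0,0,0.02],[-0.01,-0.025,0,0,0,0,0.02],[-0.01,-0.025,0,0,0,0,0.02],[-0.01,-0.025,0,0,0,0,0.02],[-0.01,-0.022,0,0,0,0,0.02],[-0.006,-0.011,0,0,0,0,0.02]]]'
python3 -m handwheel '[[[0,0,0,0,0,0,0.02],[0,0,0,0,0,0,0.02],[0,0,0,0,0,0,0.02]]]'
```

```text
clock: 45.32
tcp_pos: [0.6163, 0.2996, 0.2258]
orientation: [2.223, 2.218, 0.008]
contact_force: [1.3, -0.2, -3.1]
grip_width: 0.0368
clock: 46.15
tcp_pos: [0.5211, 0.0765, 0.2208]
orientation: [-2.227, -2.214, 0.009]
contact_force: [0.3, -0.3, -2.5]
grip_width: 0.0369
clock: 46.4
tcp_pos: [0.5241, 0.0822, 0.2225]
orientation: [-2.222, -2.22, -0.001]
contact_force: [0.5, 0.3, -3.5]
grip_width: 0.037
```

```bash
python3 -m handwheel '[[[0,0,-0.015,0,0,0,0.02],[0,0,-0.022,0,0,0,0.02],[0,0,-0.018,0,0,0,0.02],[0,0,-0.009,0,0,0,0.02],[0,0,-0.005,0,0,0,0.02],[0,0,-0.002,0,0,0,0.02],[0,0,0,0,0,0,0.02],[0,0,0,0,0,0,0.02],[0,0,0,0,0,0,0.02]]]'
python3 -m handwheel '[[[0,0,-0.002,0,0,0,0.02],[0,0,-0.001,0,0,0,0.02],[0,0,0,0,0,0,0.02],[0,0,0,0,0,0,0.02]]]'
```

```text
clock: 47.15
tcp_pos: [0.5246, 0.0812, 0.1528]
orientation: [2.223, 2.219, 0.002]
contact_force: [-0.1, -1.0, -2.8]
grip_width: 0.0367
clock: 47.48
tcp_pos: [0.524, 0.081, 0.149]
orientation: [2.224, 2.219, 0.0]
contact_force: [-0.5, 0.0, -2.2]
grip_width: 0.0367
```

```bash
python3 -m handwheel '[[[0,0,-0.001,0,0,0,0.02],[0,0,-0.001,0,0,0,0.02],[0,0,0,0,0,0,0.02],[0,0,0,0,0,0,0.02]]]'
python3 -m handwheel '[[[0,0,-0.001,0,0,0,0.02],[0,0,0,0,0,0,0.02],[0,0,0,0,0,0,0.02]]]'
```

```text
clock: 47.82
tcp_pos: [0.524, 0.081, 0.1468]
orientation: [-2.224, -2.219, 0.0]
contact_force: [0.1, -0.2, -2.4]
grip_width: 0.0369
clock: 48.07
tcp_pos: [0.5241, 0.081, 0.1461]
orientation: [2.224, 2.219, 0.0]
contact_force: [-0.5, 0.3, 0.9]
grip_width: 0.0371
```

```bash
python3 -m handwheel '[[[0,0,0,0,0,0,0.045],[0,0,0,0,0,0,0.065],[0,0,0,0,0,0,0.085],[0,0,0,0,0,0,0.085],[0,0,0,0,0,0,0.085],[0,0,0.02,0,0,0,0.085],[0,0,0.04,0,0,0,0.085],[0,0,0.04,0,0,0,0.085],[0,0.02,0.03,0,0,0,0.085],[0,0.03,0.02,0,0,0,0.085]]]'
python3 -m handwheel '[[[0,0.03,0,0,0,0,0.085],[0,0.03,0,0,0,0,0.085],[0,0.03,0,0,0,0,0.085],[0,0.03,0,0,0,0,0.085],[0,0.03,0,0,0,0,0.085],[0,0,0,0,0,0,0.085],[0,0,0,0,0,0,0.085],[0,0,0,0,0,0,0.085]]]'
python3 - <<'E'
from h import *
o=r.get_obs();print(o['tcp_pos'])
for c in ['scene','side']:
  im,d=snap(c,'q_'+c)
  for n in ['red_bottle','green_jar','blue_jar','paperweight','inkstone','brush_rest','seal_tin']:
    for L in r.masks_of(n,c)[:1]:
      P=pts(c,d,L['pixels'],o); zt=np.percentile(P[:,2],97); T=P[P[:,2]>zt-.006]
      if n=='paperweight': T=P[(P[:,2]>.014)&(P[:,2]<.024)]
      b=cv2.minAreaRect((T[:,:2]*1000).astype(np.float32)); print(c,n,round(L['p'],2),round(zt,4),np.round(b[0],1),round(b[2],1))
E
```

```text
clock: 48.9
tcp_pos: [0.5253, 0.1285, 0.2996]
orientation: [2.228, 2.21, 0.005]
contact_force: [0.6, 0.5, -0.9]
grip_width: 0.085
clock: 49.57
tcp_pos: [0.524, 0.2803, 0.2956]
orientation: [2.224, 2.219, -0.001]
contact_force: [0.4, -1.0, -0.6]
grip_width: 0.0849
[0.52404468 0.28033867 0.29563732]
scene red_bottle 0.95 0.104 [523.3  82.1] 45.2
scene green_jar 0.9 0.0985 [533.7   2.3] 74.2
scene blue_jar 0.92 0.0924 [544.2 -79. ] 29.7
scene paperweight 0.65 0.0242 [ 538.3 -290.6] 85.0
scene inkstone 0.83 0.0215 [356.9  -5. ] 8.3
scene brush_rest 0.93 0.0327 [786.4  78.3] 87.1
scene seal_tin 0.84 0.0287 [ 765.3 -158.3] 17.7
side red_bottle 0.62 0.1016 [522.2  86.2] 76.7
side green_jar 0.88 0.0959 [531.2  29.2] 0.8
side blue_jar 0.87 0.0897 [542.3 -74.3] 35.9
side paperweight 0.92 0.024 [ 536.6 -286. ] 84.9
side inkstone 0.66 0.0191 [356.5  -1.9] 8.5
side brush_rest 0.74 0.0301 [674.9 183.7] 46.3
side seal_tin 0.95 0.0262 [ 765.  -154.1] 78.7
```

View pics/q_side.png

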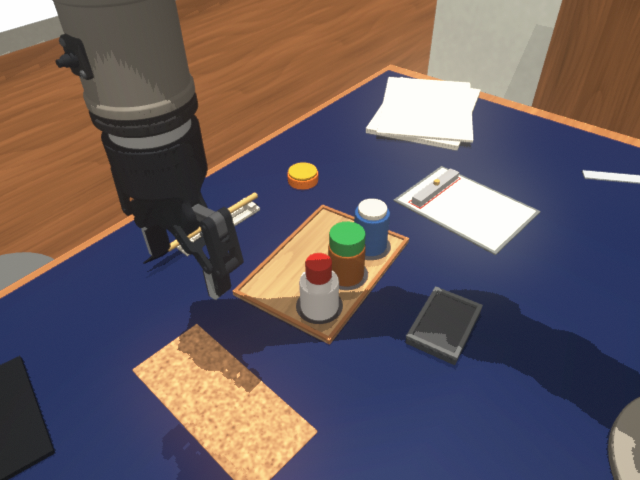

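View pics/q_scene.png

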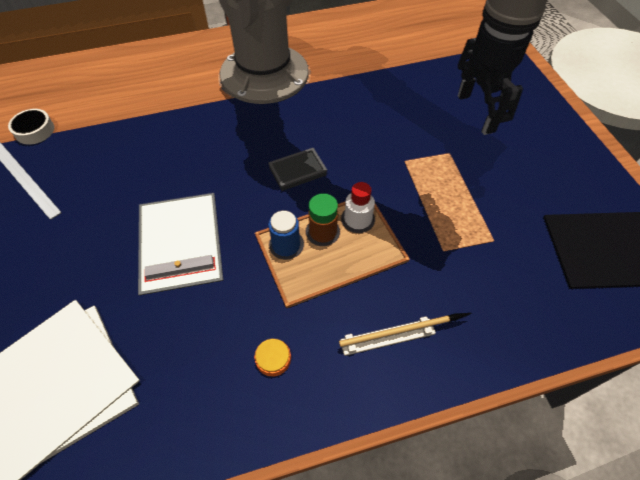

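All three containers stand upright on their discs: red (360,210), green (323,220) and blue (285,235) in the scene view. The paperweight lies in the band at (180,268), the bystanders haven't moved and the arm is clear. Handing in.

```bash
python3 -c "
from bench import r
print(r.hand_in())"
```

```text
the job is handed in; nothing more can be done
None
```

The job is done and handed in. I stood the three containers on the cork mat, moved the paperweight to the red band, then put each container back on its own disc. The arm ended clear of everything at about 50 s of the 144 s allowed. The hand-in returned no verdict.

**Last checks, from the camera images:**
- **Containers:** all three are upright and released, about 1–2 mm from where they started.
- **Paperweight:** knob up, about 1 mm and 0.5° off the band by the wrist camera right after it was set down. The later scene and side views show it still there.
- **Inkstone, brush rest and seal tin:** they haven't moved, to within about 2 mm.

**Disagreements:**
- **Steady offset:** the side camera reads y about 3–5 mm higher than the scene camera, at the start as well as the end, so this is calibration rather than movement.
- **Discarded side-camera fits:** the final ones for the green jar (25 mm off) and the brush rest (about 150 mm off) were bad. The jar's mask probably took in its neighbour, and the gripper partly hid the brush. The scene camera and the pictures show both in place.
- **Band outline:** the side and scene fits were poor once the bar lay on it, because of the shadow. I relied on the wrist camera there.

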